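Fetch the clay stem tab from between the cup and the stamp

ROBOT

A 6-joint arm with a two-finger parallel gripper is mounted at the origin on a cart in front of the work surface, level with it; the furniture and walls round the work are solid. World frame = base frame: x ahead of the robot, y to its left, z up, the work surface at z = 0. Lengths are in m, angles in rad, forces in N, time in s.
With the tool pointing down it reaches from about 0.3 to 0.95 m from the base axis. Payload 3.1 kg.
Tool frame: the origin (TCP) lies on the centre line of the jaws, within the pads' length; the fingertips stand 25 mm ahead of it and the grasp point (between the pads) lies 6 mm ahead of it; z points along the fingers, y is the direction in which the jaws open and shut (so a half turn about z gives the same grasp; the last joint's range is limited). The gripper opens to 85 mm and grips with 20 to 120 N. Pads are 22 mm wide; open, the fingers measure 114 mm over their backs; the gripper's body (76 mm by 85 mm) begins 54 mm behind the grasp point. The pads swing forward as they close: fully open they stand 13 mm farther back than shut.
Start: joints at [-1.387, 0.308, 1.634, -0, 1.2, -0.07], TCP at [0.157, -0.605, 0.256] pointing down, gripper open.
Joint ranges: [-3.06, 3.06], [-0.79, 1.96], [0.05, 2.63], [-1.19, 4.34], [0.05, 2.64], [-2.94, 2.94]. Speed limits (rad/s): [2.79, 2.79, 3.14, 3.14, 3.14, 3.14].

INTERFACE

Orientations are given as [roll, pitch, yaw] about the fixed x, y, z axes, in that order (R = Rz(yaw) Ry(pitch) Rx(roll)).
In Python, from station import manip gives the robot as it stands. The module is installed in compiled form; this text tells all that it offers.
- The arm moves only by the tool send_rows, never from a script. Its argument "series" is text: rows parted by semicolons, each of 7 numbers parted by spaces: the finger opening in mm, from 0 to 85.4, then the shift along the tool's x, y, z in mm, then the turn, a rotation vector about the tool's x, y, z in degrees. In form: gripper x y z rx ry rz; .... A call has 1 to 8 rows; each row shifts and turns the commanded pose from where the row before left it, along the tool's axes as they then stand; what a row does not reach is not made up. A row lasts 1/10 s, in which the tool goes at most 50 mm and 8.59 degrees, less where a joint would pass 70% of its speed; a pose out of reach is approached as far as the arm can. A call is refused whole if a number of a shift passes 50 or a number of a turn 8.59, either way. A call with a gripper value outside its range is refused whole. The fingers move at their own pace and stop on an object; "force" is the grip in N (left out, the last holds). Time passes only in rows, so rows that do not move let the fingers close. It gives the time, the measured TCP pose, the force and the opening at its end, in the units of the state.
- manip.read_state(): the state, without advancing time (a new reading comes with each control period).
- manip.get_image(name): name is "side" or "top" or "wrist"; returns the picture (384x512x3 uint8, red, green, blue); there is no depth.
- manip.camera_params(name): a dict with "vertical_fov" (degrees; the focal length in pixels is half the picture's height over the tangent of half this angle, whatever the lens; pixels are square), "cx", "cy" (the principal point, pixels), "rvec" (rotation vector, rad) and "tvec" (3), from world to camera coordinates, as OpenCV has them; the wrist camera has in their place "hand_eye" (4x4, takes a point from camera to tool coordinates, whose origin is the TCP and whose axes are the flange's). Camera axes: x right, y down, z forward; pixel columns grow to the right and rows downward; lengths in m; the calibration is good to about 2 mm. The wrist camera is an equidistant fisheye: a pixel r from the principal point sees the ray r / f radians off the axis. A picture is of the moment at which its call begins: read the wrist's pose just before it. camera_params takes no time and is no camera call.
- manip.finish_job(): hands the job in, once; it reports no verdict.
The state is a dict: "time": time; "q": joint angles; "dq": joint speeds; "tau": joint torques, N m; "eef_pos": TCP position; "tool_rot": TCP orientation; "ft_force": force on the tool from outside, world axes, zero at the start; "moment": the same for the moment, N m; "grip_width": finger opening in m.
Only numpy, scipy, OpenCV 4.12 (cv2) and the standard library are available. Lean on these libraries where they do the work, as an engineer would, in place of code of your own. Each camera call takes 0.05 s, during which the arm holds its last target.

TASK

The small clay stem tab in the wooden drying trough is hemmed in by the glaze cup and the wooden stamp. Remember where those two stand and set both of them upright on the plywood ware board, then lay the stem tab flat on the middle of the banding wheel, and only after that put the cup and the stamp back upright in the trough, each where it stood before. Keep the cup upright all the time, and do not disturb the pinch pot or the rubber rib.

Things in the scene. Friction and masses are not known exactly. Their poses are not given: they have to be found in the camera images.
- trough: fixed wooden drying trough, open at the top, 200 (its x, lengthwise) x 86 (y) x 28 mm high, at some yaw; walls and ends 10 mm thick, inside 180 x 66 mm; floor 6 mm above the table. Origin: centre of its underside, on the table. The stem tab lies near its middle; the cup and the stamp stand about 50 mm either side along x (which at which end varies) and can be gripped across, above the walls
- cup: round glaze cup, white outside, blue glaze inside, 58 mm high, 59 mm across the rim, tapering to 44 mm at the foot, 60 g; origin at the centre of its underside, z up its axis
- stamp: upright brown wooden hand stamp, a square block 26 x 26 mm, 52 mm high with a small dark round end on top, 28 g; origin at the centre of its underside, x and y square to its faces, z up; starts nearly square to the trough
- stem_tab: small flat dark brown clay piece, leather-hard, 43 (x) x 37 (y) x 12 mm, 20 g; origin at the centre of its underside, z up; starts with x nearly along the trough, on its floor, lower than the walls and with only 14 mm beside it: can be gripped only along the trough, once cup and stamp are away
- ware_board: fixed plywood ware board on two battens, 190 (x) x 130 (y) mm, its top 19 mm above the table; the side area for the cup and the stamp; origin at the centre of its underside, on the table
- turntable: fixed banding wheel (round aluminium turntable, does not turn), head 150 mm in diameter with concentric rings, its flat top 45 mm above the table; origin on its axis, at the table
- small_pot: brown clay pinch pot, 82 x 79 x 49 mm, standing farther back; to be left alone; origin at the centre of its underside
- rubber_rib: red kidney-shaped rubber rib, 43 x 86 x 8 mm, lying flat; to be left alone; origin at the centre of its underside

How it is judged:
By the outcome, as a careful person would: the job done as asked, in the order asked, and still so for the second after the job is handed in, with the robot touching nothing.
It also fails if it takes over 128 s, if anything falls off the work surface, if the arm or the gripper's body presses on something with over 40 N, if the wrist force passes 120 N, or if a joint passes its speed limit or range.

## Working session

There is one attempt and no reset: what is moved stays moved. The work goes in short steps, Python scripts to look and compute and a tool call to move; the robot and the scene stay as the last step left them, time stands still between calls to the robot, and variables do not carry over. Pictures are saved under pics/ and viewed, and the job is handed in when it is done.

Besides the shell and the picture viewer there is one more tool, called by a JSON object that holds its "fn" and its "kwargs", one argument or row to a line. send_rows: Moves the arm, as the interface text tells. Its arguments: {"type":"object","properties":{"series":{"type":"string"},"force":{"type":"number"}},"required":["series"]}

```bash
mkdir -p pics
python3 - <<'E'
from station import manip
import cv2
s=manip.read_state();print(s)
for n in ("side","top","wrist"):
    im=manip.get_image(n);cv2.imwrite(f"pics/{n}0.png",im[:,:,::-1]);print(n,manip.camera_params(n))
E
```

```text
{'time': 0.0, 'q': array([-1.38668167e+00,  3.08993575e-01,  1.63518618e+00,  3.75017158e-06,
        1.19965224e+00, -6.97179924e-02]), 'dq': array([ 0.00063417, -0.00013436, -0.00060633,  0.00108202, -0.00052289,
        0.00177594]), 'tau': array([ 2.72702295e-03, -4.15251231e+01, -2.76664299e+01,  9.25515110e-05,
        1.00769737e-02, -8.10967890e-06]), 'eef_pos': array([ 0.15677354, -0.6042447 ,  0.25505427]), 'tool_rot': array([-3.13935899e+00, -1.59479256e-04,  2.53831111e-01]), 'ft_force': array([-0.20683267,  0.1399402 , -0.59853012]), 'moment': array([ 0.02471555, -0.05938371, -0.06506405]), 'grip_width': 0.08538676313409761}
side {'vertical_fov': 50.11586569079687, 'cx': 261.70149790375547, 'cy': 189.6401321212436, 'rvec': array([ 1.89786808, -0.39864995,  0.26125373]), 'tvec': array([-0.56266126,  0.1390983 ,  0.72573283])}
top {'vertical_fov': 43.876838474645446, 'cx': 257.33039128568873, 'cy': 192.7746458788167, 'rvec': array([ 2.1829887 , -2.17935779,  0.03435465]), 'tvec': array([-0.00637747,  0.60280204,  1.09770623])}
wrist {'vertical_fov': 65.70646984690485, 'cx': 256.4811895016246, 'cy': 187.4449073079493, 'hand_eye': array([[-1.83244319e-03, -9.47966630e-01, -3.18364430e-01,
         8.34089683e-02],
       [ 9.99998295e-01, -1.81029821e-03, -3.65423274e-04,
         2.07593168e-04],
       [-2.29925489e-04, -3.18364556e-01,  9.47968331e-01,
        -1.17408927e-01],
       [ 0.00000000e+00,  0.00000000e+00,  0.00000000e+00,
         1.00000000e+00]])}
```

View pics/side0.png

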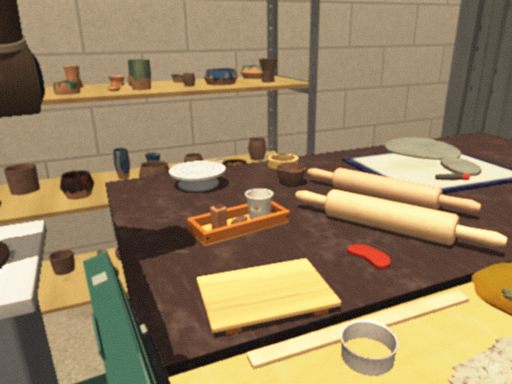

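View pics/top0.png

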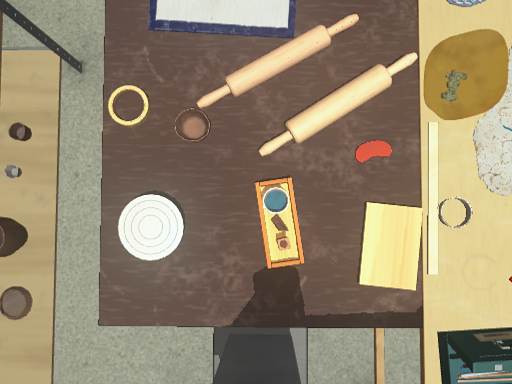

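View pics/wrist0.png

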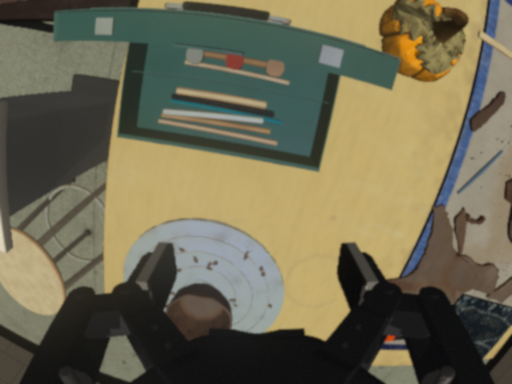

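The top view shows the trough at about (279,222), with the cup (276,201) at the far end and the stamp (283,243) at the near end. The wheel is at (151,227), the board at (391,246), the pot at (192,124) and the rib at (374,151). Next I'll zoom in and set up helpers.

```bash
cat > h.py <<'E'
import numpy as np,cv2
from scipy.spatial.transform import Rotation as R
from station import manip
def K(p): 
    f=192/np.tan(np.radians(p['vertical_fov'])/2); return f
def ray(n,uv,state=None):
    p=manip.camera_params(n);f=K(p)
    d=np.array([uv[0]-p['cx'],uv[1]-p['cy']],float)
    if n=='wrist':
        r=np.hypot(*d);t=r/f;v=np.array([*(d/max(r,1e-9)*np.sin(t)),np.cos(t)])
        H=p['hand_eye'];Rt=R.from_euler('xyz',state['tool_rot']).as_matrix()
        return Rt@H[:3,3]+state['eef_pos'],Rt@H[:3,:3]@v
    Rm=cv2.Rodrigues(p['rvec'])[0]
    return -Rm.T@p['tvec'],Rm.T@np.array([d[0]/f,d[1]/f,1])
def at_z(n,uv,z,state=None):
    o,d=ray(n,uv,state);return o+d*(z-o[2])/d[2]
def proj(n,X,state=None):
    p=manip.camera_params(n);f=K(p);X=np.atleast_2d(X)
    if n=='wrist':
        H=p['hand_eye'];Rt=R.from_euler('xyz',state['tool_rot']).as_matrix()
        c=((X-state['eef_pos'])@Rt-H[:3,3])@H[:3,:3]
        r=np.linalg.norm(c[:,:2],axis=1);t=np.arctan2(r,c[:,2])
        return c[:,:2]/np.maximum(r,1e-9)[:,None]*(t*f)[:,None]+[p['cx'],p['cy']]
    c=X@cv2.Rodrigues(p['rvec'])[0].T+p['tvec']
    return c[:,:2]/c[:,2:]*f+[p['cx'],p['cy']]
E
python3 - <<'E'
from h import *
im=cv2.imread('pics/top0.png')
c=im[165:285,240:320];cv2.imwrite('pics/topz.png',cv2.resize(c,None,fx=5,fy=5,interpolation=cv2.INTER_CUBIC))
c=im[190:300,345:435];cv2.imwrite('pics/topb.png',cv2.resize(c,None,fx=5,fy=5,interpolation=cv2.INTER_CUBIC))
im=cv2.imread('pics/side0.png')
c=im[170:260,170:310];cv2.imwrite('pics/sidez.png',cv2.resize(c,None,fx=5,fy=5,interpolation=cv2.INTER_CUBIC))
E
```

```text
(no output)
```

View pics/topz.png

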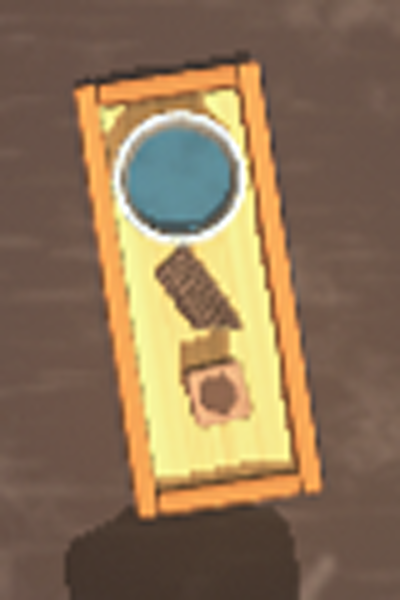

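View pics/topb.png

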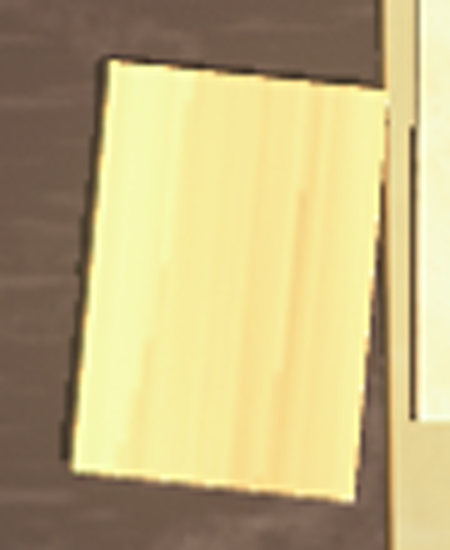

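View pics/sidez.png

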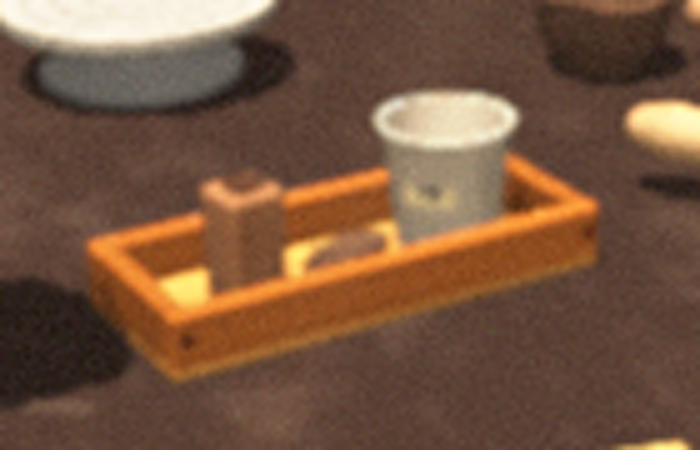

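Run:
```python
from h import *
np.set_printoptions(precision=4,suppress=True)
z=lambda u,v:(240+(u-2)/5,165+(v-2)/5)
b=lambda u,v:(345+(u-2)/5,190+(v-2)/5)
tc=[at_z('top',z(*p),.028) for p in [(77,83),(257,60),(322,490),(138,517)]]
print('trough',np.array(tc),np.mean(tc,0))
d=(tc[0]+tc[1]-tc[2]-tc[3])/2;print(np.linalg.norm(d),np.degrees(np.arctan2(d[1],d[0])))
d=(tc[0]+tc[3]-tc[1]-tc[2])/2;print(np.linalg.norm(d),np.degrees(np.arctan2(d[1],d[0])))
print('cup',at_z('top',z(181,177),.064))
print('stamp',at_z('top',z(218,394),.058), [at_z('top',z(*p),.058) for p in [(188,372),(242,362),(252,417),(199,428)]])
print('tab',[at_z('top',z(*p),.018) for p in [(155,265),(185,245),(240,330),(205,325)]])
bc=[at_z('top',b(*p),.019) for p in [(106,59),(388,90),(355,501),(71,470)]]
print('board',np.array(bc),np.mean(bc,0));d=(bc[0]+bc[1]-bc[2]-bc[3])/2;print(np.linalg.norm(d),np.degrees(np.arctan2(d[1],d[0])))
print('wheel',at_z('top',(151,227),.045))
```

```text
trough [[ 0.629  -0.0002  0.028 ]
 [ 0.6398 -0.0835  0.028 ]
 [ 0.4421 -0.1129  0.028 ]
 [ 0.4294 -0.0287  0.028 ]] [ 0.5351 -0.0563  0.028 ]
0.20071485110320242 8.296135583336419
0.08460385749768379 97.94686270456974
cup [ 0.584  -0.0479  0.064 ]
stamp [ 0.4872 -0.0645  0.058 ] [array([ 0.497 , -0.0511,  0.058 ]), array([ 0.5015, -0.0752,  0.058 ]), array([ 0.4771, -0.0796,  0.058 ]), array([ 0.4721, -0.056 ,  0.058 ])]
tab [array([ 0.5449, -0.0364,  0.018 ]), array([ 0.5542, -0.0504,  0.018 ]), array([ 0.5149, -0.0759,  0.018 ]), array([ 0.5171, -0.0597,  0.018 ])]
board [[ 0.5829 -0.257   0.019 ]
 [ 0.5688 -0.3864  0.019 ]
 [ 0.3806 -0.3683  0.019 ]
 [ 0.394  -0.239   0.019 ]] [ 0.4816 -0.3127  0.019 ]
0.1893923418938693 -5.467268124233652
wheel [0.5228 0.2365 0.045 ]
```

{"fn": "send_rows", "kwargs": {
  "series": "85 0 0 0 0 0 6.4;85 32 -35 3 0 0 0;85 32 -35 3 0 0 0;85 32 -35 3 0 0 0;85 32 -35 3 0 0 0;85 32 -35 3 0 0 0;85 32 -35 3 0 0 0;85 32 -35 3 0 0 0"
}}

```text
time: 0.95
eef_pos: [0.3445, -0.3289, 0.235]
tool_rot: [-3.142, -0.0, 0.142]
ft_force: [0.9, -0.2, -0.2]
grip_width: 0.0848
```

{"fn": "send_rows", "kwargs": {
  "series": "85 32 -35 3 0 0 0;85 32 -35 3 0 0 0;85 32 -35 3 0 0 0;85 32 -35 3 0 0 0;85 32 -35 4 0 0 0;85 32 -35 4 0 0 0;85 32 -35 4 0 0 0;85 0 0 0 0 0 0"
}}

```text
time: 1.75
eef_pos: [0.5332, -0.052, 0.2108]
tool_rot: [-3.14, -0.001, 0.148]
ft_force: [-0.5, -1.0, -0.5]
grip_width: 0.0851
```

```bash
cat >> h.py <<'E'
def goto(x,y,z,yawdeg=None,cmd=None):
    s=manip.read_state();p=s['eef_pos'];yaw=s['tool_rot'][2]
    d=np.array([x,y,z])-p
    t=R.from_euler('xyz',s['tool_rot']).as_matrix().T@d*1000
    print('t',round(s['time'],2),'pos',p.round(4),'rot',np.degrees(s['tool_rot']).round(2),'w',round(s['grip_width']*1000,1),'F',s['ft_force'].round(1))
    print('tool shift mm',t.round(1),'norm',round(np.linalg.norm(t),1),'rz' ,None if yawdeg is None else round(np.degrees(yaw)-yawdeg,2))
def snap(n,f,z=None,k=None):
    s=manip.read_state();im=manip.get_image(n)[:,:,::-1].copy();cv2.imwrite(f'pics/{f}.png',im)
    if z is not None: x0,x1,y0,y1=z;cv2.imwrite(f'pics/{f}z.png',cv2.resize(im[y0:y1,x0:x1],None,fx=k,fy=k,interpolation=cv2.INTER_CUBIC))
    return s,im
E
python3 - <<'E'
from h import *
goto(.535,-.056,.2,8.2)
s,_=snap('wrist','w1');import pickle;pickle.dump(s,open('w1.pkl','wb'))
E
```

```text
t 1.75 pos [ 0.5332 -0.052   0.2108] rot [-1.799e+02 -8.000e-02  8.470e+00] w 85.1 F [-0.5 -1.  -0.5]
tool shift mm [ 1.2  4.3 10.8] norm 11.7 rz 0.27
```

View pics/w1.png

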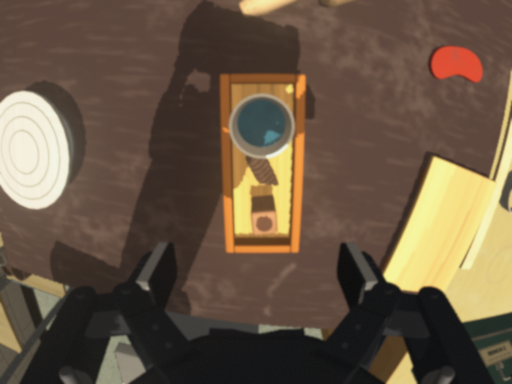

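Run:
```python
from h import *
im=cv2.imread('pics/w1.png')
cv2.imwrite('pics/w1z.png',cv2.resize(im[65:260,205:325],None,fx=3,fy=3,interpolation=cv2.INTER_CUBIC))
```

```text
(no output)
```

View pics/w1z.png

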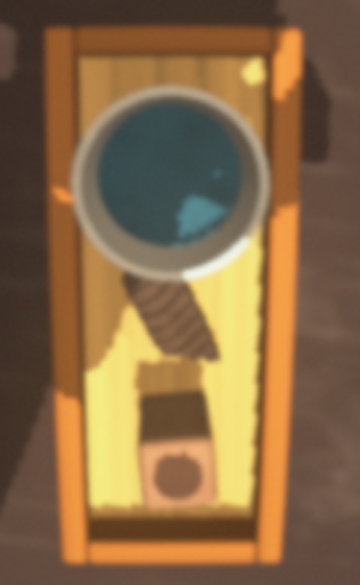

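Run:
```python
from h import *
import pickle
np.set_printoptions(precision=4,suppress=True)
s=pickle.load(open('w1.pkl','rb'))
z=lambda u,v:(205+(u-1)/3,65+(v-1)/3)
A=lambda u,v,h:at_z('wrist',z(u,v),h,s)
tc=[A(*p,.028) for p in [(46,29),(302,29),(282,562),(65,562)]];print(np.array(tc),np.mean(tc,0))
d=(tc[0]+tc[1]-tc[2]-tc[3])/2;print(np.linalg.norm(d),np.degrees(np.arctan2(d[1],d[0])))
print('cup rim c',A(171,183,.064),'l',A(73,182,.064),'r',A(270,183,.064),'t',A(171,86,.064),'b',A(171,279,.064))
q=[A(*p,.058) for p in [(141,441),(213,437),(216,505),(145,510)]]
print('stamp',np.array(q),np.mean(q,0));d=q[0]+q[1]-q[2]-q[3];print(np.linalg.norm(d)/2,np.degrees(np.arctan2(d[1],d[0])));d=q[0]+q[3]-q[2]-q[1];print(np.linalg.norm(d)/2,np.degrees(np.arctan2(d[1],d[0])))
print('knob',A(178,474,.058))
print('tab',np.array([A(*p,.018) for p in [(126,278),(175,278),(218,358),(165,357)]]))
```

```text
[[ 0.628  -0.001   0.028 ]
 [ 0.6408 -0.0849  0.028 ]
 [ 0.4442 -0.1148  0.028 ]
 [ 0.432  -0.0307  0.028 ]] [ 0.5363 -0.0579  0.028 ]
0.19852629411216688 8.632548057446781
cup rim c [ 0.586  -0.0485  0.064 ] l [ 0.5822 -0.0197  0.064 ] r [ 0.5906 -0.0777  0.064 ] t [ 0.6146 -0.0443  0.064 ] b [ 0.5571 -0.0529  0.064 ]
stamp [[ 0.5005 -0.0516  0.058 ]
 [ 0.5053 -0.0749  0.058 ]
 [ 0.4806 -0.0802  0.058 ]
 [ 0.4753 -0.0566  0.058 ]] [ 0.4904 -0.0658  0.058 ]
0.025448207887387452 11.583133468878556
0.023981095502099023 102.28777540522076
knob [ 0.4904 -0.0656  0.058 ]
tab [[ 0.5449 -0.0392  0.018 ]
 [ 0.5475 -0.0565  0.018 ]
 [ 0.5202 -0.0766  0.018 ]
 [ 0.5177 -0.0574  0.018 ]]
```

Run:
```python
from h import *
import pickle
s=dict(eef_pos=np.zeros(3),tool_rot=np.zeros(3))
for uv,y in [((174,243),-.0427),((176,268),-.0427),((341,243),.0427),((338,268),.0427),((150,275),-.0427)]:
    o,d=ray('wrist',uv,s);t=(y-o[1])/d[1];print(uv,(o+d*t).round(4))
im=cv2.imread('pics/w1.png');cv2.imwrite('pics/tips.png',cv2.resize(im[225:325,120:400],None,fx=2.8,fy=2.8,interpolation=cv2.INTER_CUBIC))
```

```text
(174, 243) [ 0.0092 -0.0427  0.0137]
(176, 268) [-0.0046 -0.0427  0.0109]
(341, 243) [0.0107 0.0427 0.0107]
(338, 268) [-0.0039  0.0427  0.0097]
(150, 275) [ 0.0151 -0.0427 -0.0239]
```

View pics/tips.png

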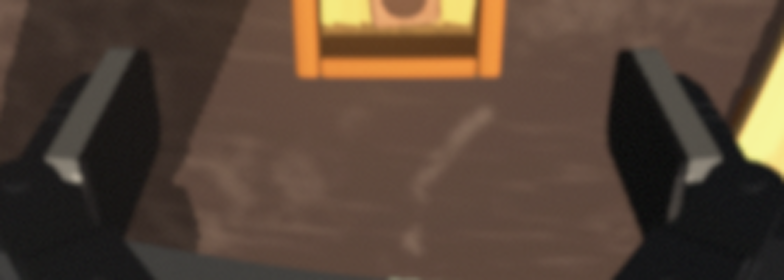

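Run:
```python
from h import *
goto(.5850,-.048,.120,8.4)
```

```text
t 1.8 pos [ 0.5317 -0.0541  0.2107] rot [-1.7998e+02  4.0000e-02  8.4200e+00] w 84.8 F [-0.4  0.7 -0.1]
tool shift mm [53.7  1.9 90.7] norm 105.4 rz 0.02
```

Run:
```python
from h import *
for i in range(6):
    s=manip.read_state();print(s['eef_pos'].round(4),np.degrees(s['tool_rot']).round(2),s['q'].round(4));manip.get_image('wrist')
```

```text
[ 0.5317 -0.0541  0.2107] [-1.7998e+02  4.0000e-02  8.4200e+00] [-1.8290e-01  1.8520e-01  1.8867e+00  2.0000e-04  1.0705e+00  1.2408e+00]
[ 0.5308 -0.0555  0.2107] [1.80e+02 9.00e-02 8.31e+00] [-1.8540e-01  1.8420e-01  1.8879e+00 -6.0000e-04  1.0709e+00  1.2406e+00]
[ 0.5304 -0.0564  0.2108] [1.7999e+02 9.0000e-02 8.2100e+00] [-1.8730e-01  1.8350e-01  1.8886e+00 -7.0000e-04  1.0709e+00  1.2406e+00]
[ 0.5302 -0.0571  0.2109] [1.7999e+02 7.0000e-02 8.1300e+00] [-1.8860e-01  1.8300e-01  1.8889e+00 -6.0000e-04  1.0709e+00  1.2407e+00]
[ 0.5302 -0.0575  0.2111] [1.7999e+02 5.0000e-02 8.0700e+00] [-1.8940e-01  1.8260e-01  1.8890e+00 -5.0000e-04  1.0708e+00  1.2408e+00]
[ 0.5303 -0.0577  0.2112] [1.7999e+02 3.0000e-02 8.0300e+00] [-1.8980e-01  1.8240e-01  1.8889e+00 -3.0000e-04  1.0707e+00  1.2409e+00]
```

{"fn": "send_rows", "kwargs": {
  "series": "85 18 -1 30 0 0 0;85 19 -1 30 0 0 0;85 18.5 0 30 0 0 0;85 0 0 0 0 0 0;85 0 0 0 0 0 0;85 0 0 0 0 0 0"
}}

```text
time: 2.7
eef_pos: [0.5859, -0.0475, 0.1229]
tool_rot: [3.141, -0.002, 0.141]
ft_force: [0.8, 1.0, 0.1]
grip_width: 0.085
```

Run:
```python
from h import *
goto(.5850,-.048,.060,8.1)
snap('wrist','w2');snap('side','s2',(150,350,120,260),4)
```

```text
t 2.7 pos [ 0.5859 -0.0475  0.1229] rot [ 1.7996e+02 -1.0000e-01  8.0800e+00] w 85.0 F [0.8 1.  0.1]
tool shift mm [-1.1  0.4 62.9] norm 62.9 rz -0.02
```

View pics/w2.png

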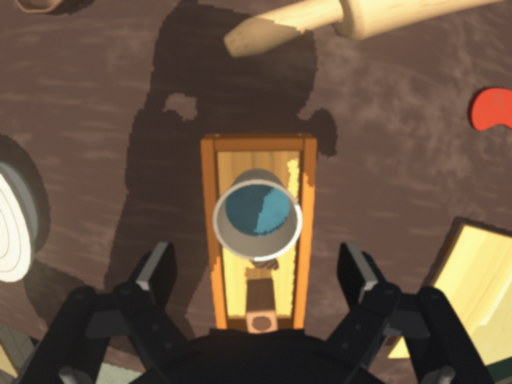

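View pics/s2z.png

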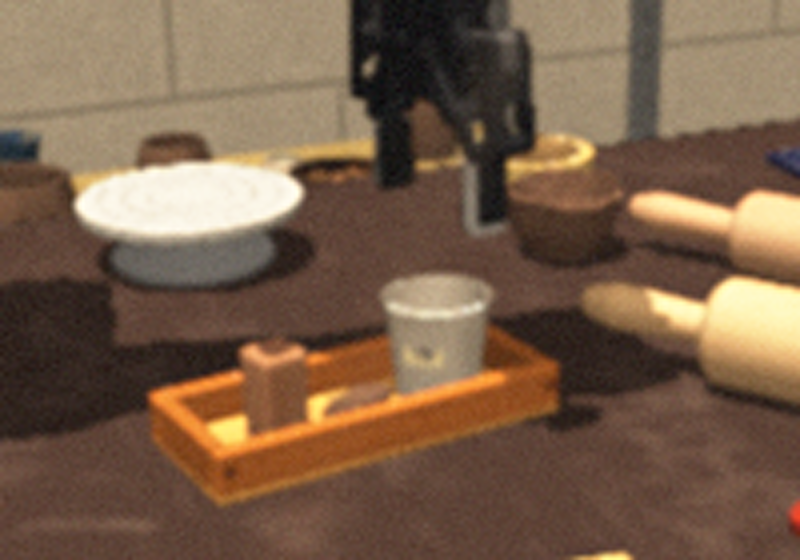

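Run:
```python
from h import *
s=manip.read_state();print(s['eef_pos'],np.degrees(s['tool_rot']))
for uv in [(257,219),(213,219),(302,219),(257,177),(257,261)]: print(at_z('wrist',uv,.064,s).round(4))
```

```text
[ 0.58629876 -0.04723429  0.1234726 ] [ 1.79944540e+02 -1.78370528e-01  8.10056928e+00]
[ 0.5888 -0.0472  0.064 ]
[ 0.5846 -0.0186  0.064 ]
[ 0.5927 -0.0766  0.064 ]
[ 0.6171 -0.0432  0.064 ]
[ 0.5566 -0.0518  0.064 ]
```

{"fn": "send_rows", "kwargs": {
  "series": "85 0 0 20 0 0 0;85 0 0 20 0 0 0;85 0 0.5 15 0 0 0;85 0 0 8 0 0 0;85 0 0 0 0 0 0;85 0 0 0 0 0 0"
}}

```text
time: 3.4
eef_pos: [0.5862, -0.0472, 0.0589]
tool_rot: [3.141, -0.001, 0.142]
ft_force: [0.0, -0.1, 0.6]
grip_width: 0.0848
```

{"fn": "send_rows", "kwargs": {
  "series": "50 0 0 0 0 0 0;50 0 0 0 0 0 0;50 0 0 0 0 0 0;50 0 0 0 0 0 0;50 0 0 0 0 0 0;50 0 0 0 0 0 0;50 0 0 0 0 0 0",
  "force": 25
}}

```text
time: 4.1
eef_pos: [0.5867, -0.0473, 0.0595]
tool_rot: [3.141, -0.002, 0.142]
ft_force: [-1.0, -0.3, 4.3]
grip_width: 0.0567
```

Run:
```python
from h import *
goto(.5850,-.048,.060,8.1)
snap('wrist','w3');snap('side','s3',(150,350,120,260),4)
```

```text
t 4.1 pos [ 0.5867 -0.0473  0.0595] rot [ 1.7997e+02 -1.1000e-01  8.1400e+00] w 56.7 F [-1.  -0.3  4.3]
tool shift mm [-1.8  0.5 -0.5] norm 1.9 rz 0.04
```

View pics/s3z.png

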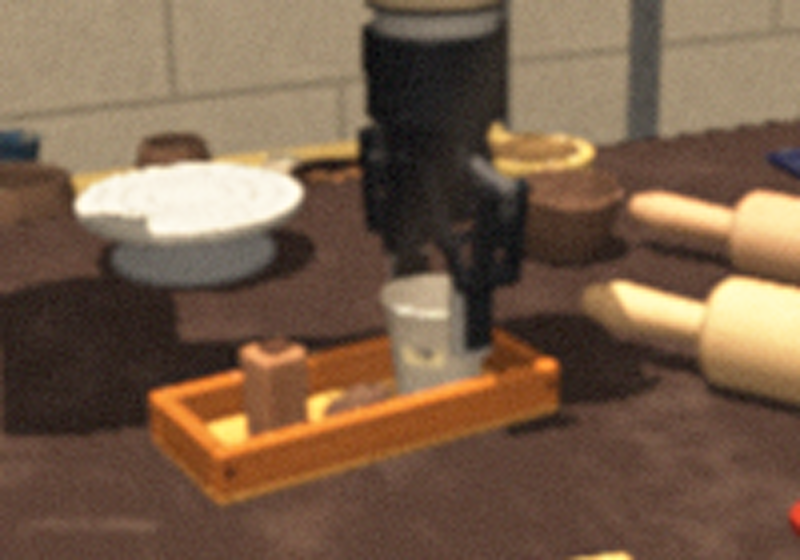

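View pics/w3.png

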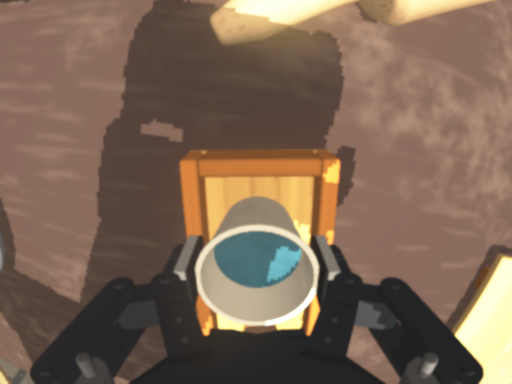

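{"fn": "send_rows", "kwargs": {
  "series": "50 0 0 -5 0 0 0;50 0 0 -10 0 0 0;50 0 0 -15 0 0 0;50 0 0 -20 0 0 0;50 0 0 -20 0 0 0;50 0 0 -15 0 0 0;50 0 0 -5 0 0 0;50 0 0 0 0 0 0"
}}

```text
time: 5.0
eef_pos: [0.5865, -0.0472, 0.1496]
tool_rot: [3.141, -0.002, 0.142]
ft_force: [0.5, 0.3, -0.5]
grip_width: 0.0568
```

Run:
```python
from h import *
goto(.53,-.308,.149,8.1)
snap('side','s4',(150,350,80,260),4)
```

```text
t 5.0 pos [ 0.5865 -0.0472  0.1496] rot [ 1.7996e+02 -1.3000e-01  8.1400e+00] w 56.8 F [ 0.5  0.3 -0.5]
tool shift mm [-92.8 250.1   0.6] norm 266.8 rz 0.04
```

View pics/s4z.png

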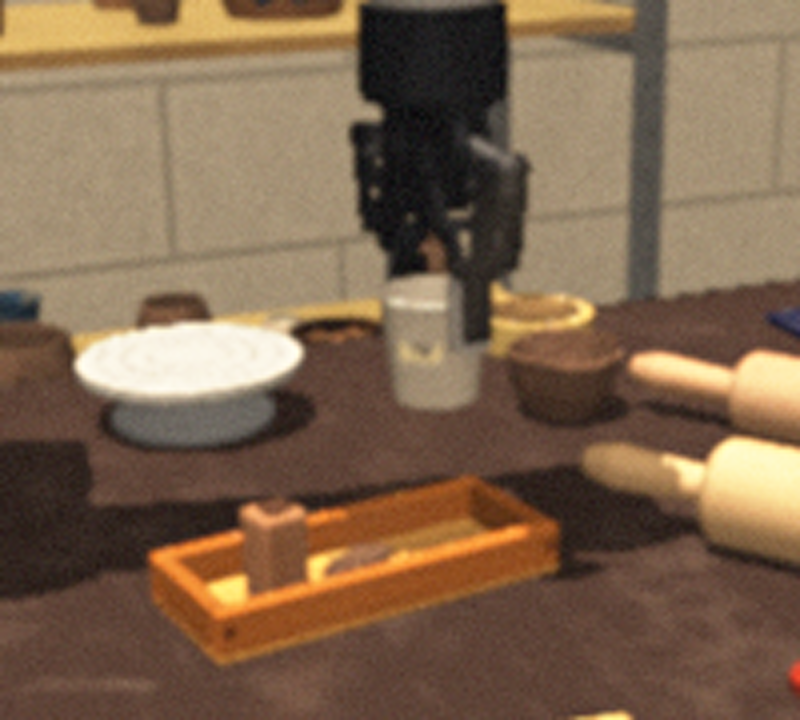

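The cup is lifted and upright. I'll carry it to the board.

{"fn": "send_rows", "kwargs": {
  "series": "50 -3 8 0 0 0 0;50 -6 16 0 0 0 0;50 -9 24 0 0 0 0;50 -11 30 0 0 0 0;50 -11 30 0 0 0 0;50 -11 30 0 0 0 0;50 -11 30 0 0 0 0;50 -11 30 0 0 0 0"
}}

```text
time: 5.85
eef_pos: [0.5398, -0.2558, 0.1472]
tool_rot: [-3.141, 0.002, 0.141]
ft_force: [0.7, -0.1, -1.0]
grip_width: 0.0566
```

{"fn": "send_rows", "kwargs": {
  "series": "50 -9 24 0 0 0 0;50 -7 18 5 0 0 0;50 -4 10 10 0 0 0;50 0 0 15 0 0 0;50 0 0 15 0 0 0;50 0 0 15 0 0 0;50 0 0 6 0 0 0;50 0 0 0 0 0 0"
}}

```text
time: 6.65
eef_pos: [0.5281, -0.3061, 0.0802]
tool_rot: [-3.139, 0.003, 0.143]
ft_force: [-0.5, 0.8, 0.0]
grip_width: 0.0569
```

Run:
```python
from h import *
goto(.53,-.308,.0735,8.1)
snap('side','s5',(170,370,140,340),3.5)
```

```text
t 6.65 pos [ 0.5281 -0.3061  0.0802] rot [-1.7984e+02  1.6000e-01  8.2100e+00] w 56.9 F [-0.5  0.8  0. ]
tool shift mm [1.6 2.1 6.6] norm 7.2 rz 0.11
```

View pics/s5z.png

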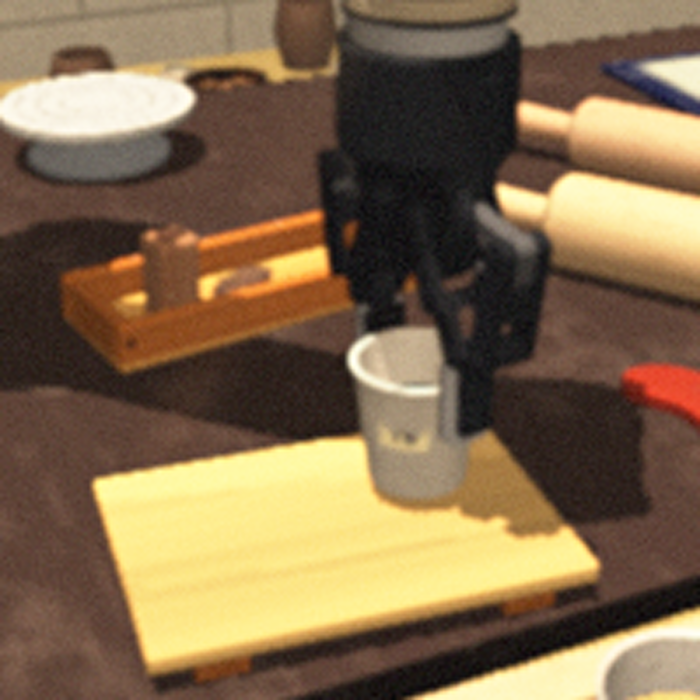

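{"fn": "send_rows", "kwargs": {
  "series": "50 0 0 3 0 0 0;50 0 0 1 0 0 0;50 0 0 0 0 0 0;50 0 0 0 0 0 0"
}}

```text
time: 7.1
eef_pos: [0.5293, -0.308, 0.0788]
tool_rot: [3.141, -0.001, 0.142]
ft_force: [-0.2, -0.2, -0.6]
grip_width: 0.0565
```

{"fn": "send_rows", "kwargs": {
  "series": "50 0 0 1 0 0 0;50 0 0 1 0 0 0;50 0 0 0 0 0 0"
}}

```text
time: 7.4
eef_pos: [0.5289, -0.3078, 0.0761]
tool_rot: [-3.141, 0.0, 0.142]
ft_force: [-0.0, -0.1, -1.0]
grip_width: 0.0566
```

{"fn": "send_rows", "kwargs": {
  "series": "50 0 0 1 0 0 0;50 0 0 1 0 0 0;50 0 0 0 0 0 0;50 0 0 0 0 0 0"
}}

```text
time: 7.8
eef_pos: [0.529, -0.3078, 0.0742]
tool_rot: [-3.141, 0.0, 0.142]
ft_force: [0.1, -0.7, -0.4]
grip_width: 0.0571
```

{"fn": "send_rows", "kwargs": {
  "series": "50 0 0 1 0 0 0;50 0 0 0 0 0 0;50 0 0 0 0 0 0"
}}

```text
time: 8.1
eef_pos: [0.529, -0.3078, 0.0732]
tool_rot: [-3.142, 0.0, 0.142]
ft_force: [0.4, -1.1, 0.1]
grip_width: 0.0571
```

{"fn": "send_rows", "kwargs": {
  "series": "50 0 0 0.7 0 0 0;50 0 0 0 0 0 0;50 0 0 0 0 0 0"
}}

```text
time: 8.4
eef_pos: [0.5291, -0.3078, 0.0726]
tool_rot: [3.142, -0.0, 0.142]
ft_force: [1.2, -0.2, 0.3]
grip_width: 0.057
```

{"fn": "send_rows", "kwargs": {
  "series": "50 0 0 0.5 0 0 0;50 0 0 0 0 0 0;50 0 0 0 0 0 0"
}}

```text
time: 8.7
eef_pos: [0.5293, -0.3078, 0.0725]
tool_rot: [3.141, -0.0, 0.142]
ft_force: [0.2, 1.0, 3.8]
grip_width: 0.0569
```

{"fn": "send_rows", "kwargs": {
  "series": "60 0 0 0 0 0 0;65 0 0 0 0 0 0;75 0 0 0 0 0 0;85 0 0 0 0 0 0;85 0 0 0 0 0 0;85 0 0 0 0 0 0;85 0 0 0 0 0 0"
}}

```text
time: 9.4
eef_pos: [0.5291, -0.3078, 0.072]
tool_rot: [-3.142, -0.0, 0.142]
ft_force: [-0.5, 0.3, -0.4]
grip_width: 0.0848
```

{"fn": "send_rows", "kwargs": {
  "series": "85 0 0 -10 0 0 0;85 0 0 -25 0 0 0;85 0 0 -30 0 0 0;85 0 0 -25 0 0 0;85 0 0 -8 0 0 0;85 0 0 0 0 0 0;85 0 0 0 0 0 0"
}}

```text
time: 10.1
eef_pos: [0.5284, -0.3074, 0.1692]
tool_rot: [-3.141, 0.001, 0.142]
ft_force: [-0.6, -0.3, 0.1]
grip_width: 0.0848
```

Run:
```python
from h import *
goto(.4895,-.0653,.120,11.3)
s,_=snap('wrist','w6');snap('side','s6',(170,370,140,340),3.5)
import pickle;pickle.dump(s,open('w6.pkl','wb'))
```

```text
t 10.1 pos [ 0.5284 -0.3074  0.1692] rot [-1.7994e+02  6.0000e-02  8.1400e+00] w 84.8 F [-0.6 -0.3  0.1]
tool shift mm [  -4.2 -245.1   49.5] norm 250.1 rz -3.16
```

View pics/w6.png

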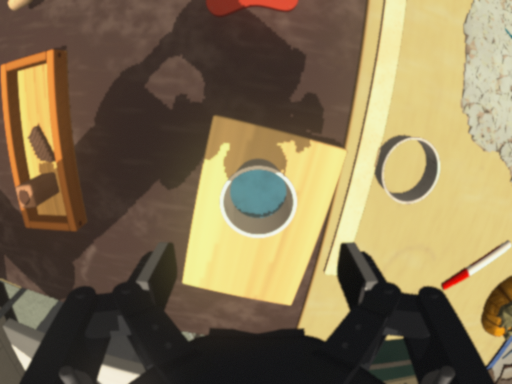

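View pics/s6z.png

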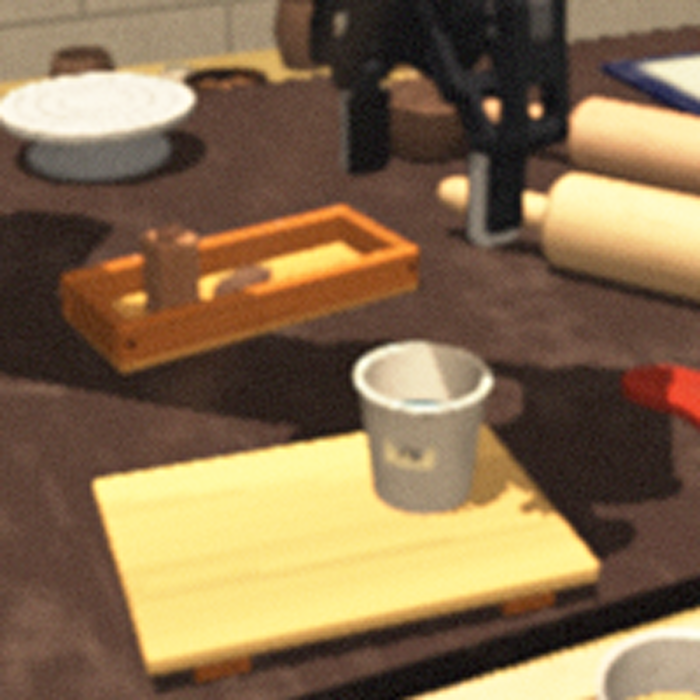

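{"fn": "send_rows", "kwargs": {
  "series": "85 0 -15 0 0 0 0;85 -1 -35 0 0 0 0;85 -1 -45 0 0 0 0;85 -1 -45 0 0 0 0;85 -1 -45 0 0 0 0;85 0 -35 0 0 0 0;85 0 -18 0 0 0 0;85 0 -7 0 0 0 -3.2"
}}

```text
time: 11.0
eef_pos: [0.4884, -0.0627, 0.1689]
tool_rot: [-3.14, 0.003, 0.202]
ft_force: [0.4, -0.3, -0.1]
grip_width: 0.0852
```

{"fn": "send_rows", "kwargs": {
  "series": "60 0 0 15 0 0 0;60 0 0 15 0 0 0;60 0 0 10 0 0 0;60 0 0 0 0 0 0;60 0 0 0 0 0 0;60 0 0 0 0 0 0"
}}

```text
time: 11.6
eef_pos: [0.4909, -0.0659, 0.1306]
tool_rot: [3.141, -0.001, 0.198]
ft_force: [0.9, -0.9, 0.1]
grip_width: 0.06
```

Run:
```python
from h import *
goto(.4895,-.0653,.058,11.3)
s,_=snap('wrist','w7',(190,320,150,384),3)
import pickle;pickle.dump(s,open('w7.pkl','wb'))
```

```text
t 11.6 pos [ 0.4909 -0.0659  0.1306] rot [ 1.7998e+02 -5.0000e-02  1.1330e+01] w 60.0 F [ 0.9 -0.9  0.1]
tool shift mm [-1.3 -0.9 72.6] norm 72.6 rz 0.03
```

View pics/w7.png

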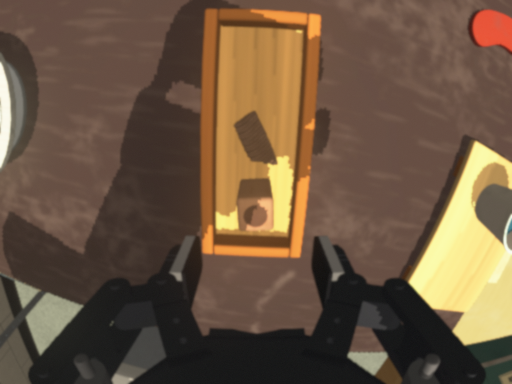

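View pics/w7z.png

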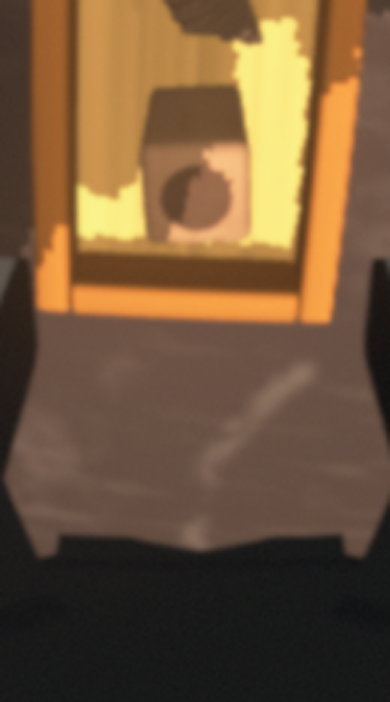

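Run:
```python
from h import *
import pickle
s=pickle.load(open('w7.pkl','rb'))
z=lambda u,v:(190+(u-1)/3,150+(v-1)/3)
q=np.array([at_z('wrist',z(*p),.058,s) for p in [(145,146),(246,143),(250,240),(151,242)]]);print(q.round(4),q.mean(0))
for d in (q[0]+q[1]-q[2]-q[3],q[0]+q[3]-q[1]-q[2]):print(np.linalg.norm(d)/2,np.degrees(np.arctan2(d[1],d[0])))
print(at_z('wrist',z(197,198),.058,s),at_z('wrist',z(197,198),.06,s))
im=cv2.imread('pics/w7.png');cv2.imwrite('pics/tab7.png',cv2.resize(im[90:190,205:315],None,fx=5,fy=5,interpolation=cv2.INTER_CUBIC))
```

```text
[[ 0.5    -0.0513  0.058 ]
 [ 0.5052 -0.0737  0.058 ]
 [ 0.4813 -0.0799  0.058 ]
 [ 0.4762 -0.0569  0.058 ]] [ 0.49068754 -0.06541255  0.058     ]
0.02458225289328485 13.892370823889811
0.02328822592034925 102.77306282473154
[ 0.48963692 -0.06537824  0.058     ] [ 0.49050971 -0.06521242  0.06      ]
```

View pics/tab7.png

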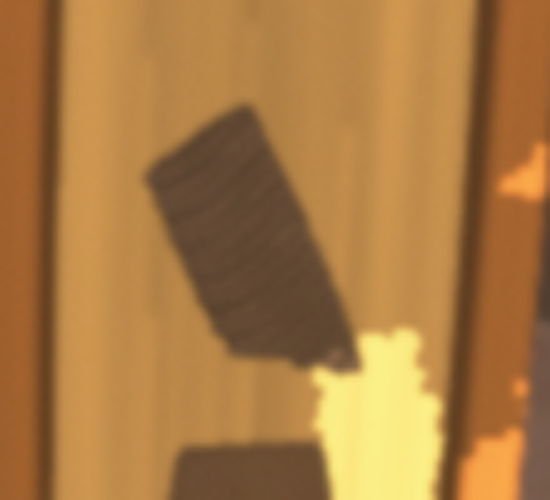

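{"fn": "send_rows", "kwargs": {
  "series": "60 0 -0.5 20 0 0 -1.2;60 0 0 25 0 0 0;60 0 0 18 0 0 0;60 0 0 9 0 0 0;60 0 0 0 0 0 0;60 0 0 0 0 0 0;60 0 0 0 0 0 0"
}}

```text
time: 12.35
eef_pos: [0.4915, -0.0656, 0.0592]
tool_rot: [3.141, -0.002, 0.219]
ft_force: [-0.6, 0.1, -0.6]
grip_width: 0.0601
```

{"fn": "send_rows", "kwargs": {
  "series": "20 0 0 0 0 0 0;20 0 0 0 0 0 0;20 0 0 0 0 0 0;20 0 0 0 0 0 0;20 0 0 0 0 0 0;20 0 0 0 0 0 0;20 0 0 0 0 0 0;20 0 0 0 0 0 0",
  "force": 25
}}

```text
time: 13.15
eef_pos: [0.4909, -0.0654, 0.0587]
tool_rot: [3.141, -0.001, 0.219]
ft_force: [-0.5, 0.5, 6.4]
grip_width: 0.0253
```

Run:
```python
from h import *
goto(.4295,-.3105,.149,12.5)
snap('side','s8',(150,350,120,260),4)
```

```text
t 13.15 pos [ 0.4909 -0.0654  0.0587] rot [ 1.7998e+02 -5.0000e-02  1.2540e+01] w 25.3 F [-0.5  0.5  6.4]
tool shift mm [-113.1  225.9  -90.3] norm 268.3 rz 0.04
```

View pics/s8z.png

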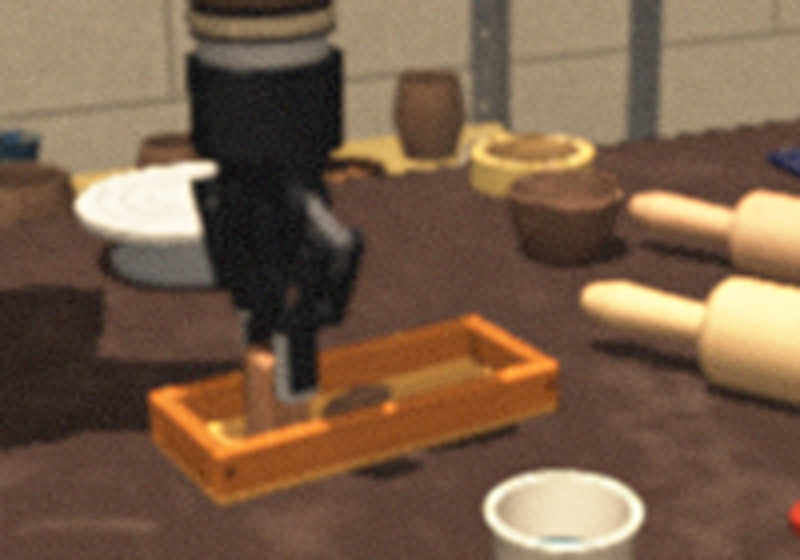

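{"fn": "send_rows", "kwargs": {
  "series": "20 0 0 -5 0 0 0;20 0 0 -10 0 0 0;20 0 0 -20 0 0 0;20 0 0 -25 0 0 0;20 0 0 -20 0 0 0;20 0 0 -5 0 0 0;20 -5 10 0 0 0 0;20 -10 20 0 0 0 0"
}}

```text
time: 14.0
eef_pos: [0.4814, -0.0976, 0.1424]
tool_rot: [-3.141, 0.001, 0.221]
ft_force: [-0.5, 0.1, -0.3]
grip_width: 0.0252
```

{"fn": "send_rows", "kwargs": {
  "series": "20 -16 32 0 0 0 0;20 -18 36 0 0 0 0;20 -18 36 0 0 0 0;20 -18 36 0 0 0 0;20 -14 28 0 0 0 0;20 -9 18 5 0 0 0;20 -5 10 10 0 0 0;20 0 0 15 0 0 0"
}}

```text
time: 14.8
eef_pos: [0.4283, -0.3121, 0.112]
tool_rot: [3.141, 0.0, 0.217]
ft_force: [0.5, 0.7, -0.7]
grip_width: 0.0253
```

{"fn": "send_rows", "kwargs": {
  "series": "20 0 0 15 0 0 0;20 0 0 12 0 0 0;20 0 0 7 0 0 0;20 0 0 0 0 0 0;20 0 0 0 0 0 0;20 0 0 0 0 0 0"
}}

```text
time: 15.4
eef_pos: [0.4297, -0.3108, 0.0797]
tool_rot: [3.14, -0.001, 0.219]
ft_force: [0.7, -0.4, -1.2]
grip_width: 0.0255
```

Run:
```python
from h import *
goto(.4295,-.3105,.0717,12.5)
snap('side','s9',(170,370,140,340),3.5)
```

```text
t 15.4 pos [ 0.4297 -0.3108  0.0797] rot [ 1.7993e+02 -5.0000e-02  1.2560e+01] w 25.5 F [ 0.7 -0.4 -1.2]
tool shift mm [-0.1 -0.3  8. ] norm 8.1 rz 0.06
```

View pics/s9z.png

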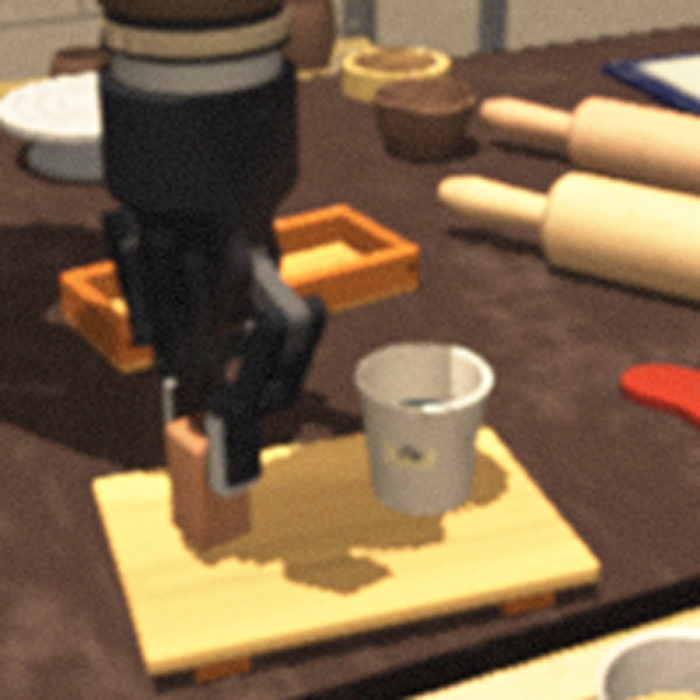

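{"fn": "send_rows", "kwargs": {
  "series": "20 0 0 3 0 0 0;20 0 0 3 0 0 0;20 0 0 0.5 0 0 0;20 0 0 0 0 0 0;20 0 0 0 0 0 0"
}}

```text
time: 15.95
eef_pos: [0.4291, -0.3105, 0.0726]
tool_rot: [-3.142, 0.0, 0.219]
ft_force: [0.6, 0.4, 0.4]
grip_width: 0.0251
```

{"fn": "send_rows", "kwargs": {
  "series": "20 0 0 0.7 0 0 0;20 0 0 0 0 0 0;20 0 0 0 0 0 0"
}}

```text
time: 16.25
eef_pos: [0.4291, -0.3105, 0.0719]
tool_rot: [-3.142, 0.0, 0.219]
ft_force: [0.7, -0.2, -0.1]
grip_width: 0.0254
```

{"fn": "send_rows", "kwargs": {
  "series": "20 0 0 0.7 0 0 0;20 0 0 0 0 0 0;20 0 0 0 0 0 0"
}}

```text
time: 16.55
eef_pos: [0.4292, -0.3105, 0.0717]
tool_rot: [-3.142, 0.0, 0.219]
ft_force: [-1.5, 1.0, 5.8]
grip_width: 0.0255
```

Contact. I'll release, rise and look.

{"fn": "send_rows", "kwargs": {
  "series": "30 0 0 0 0 0 0;40 0 0 0 0 0 0;50 0 0 0 0 0 0;60 0 0 0 0 0 0;60 0 0 0 0 0 0"
}}

```text
time: 17.05
eef_pos: [0.429, -0.3105, 0.071]
tool_rot: [-3.141, 0.0, 0.219]
ft_force: [-0.2, -0.5, 0.3]
grip_width: 0.0601
```

{"fn": "send_rows", "kwargs": {
  "series": "60 0 0 -10 0 0 0;60 0 0 -25 0 0 0;60 0 0 -35 0 0 0;60 0 0 -25 0 0 0;60 0 0 -8 0 0 0;60 0 0 0 0 0 0;60 0 0 0 0 0 0"
}}

```text
time: 17.75
eef_pos: [0.4284, -0.3099, 0.1733]
tool_rot: [-3.14, 0.001, 0.219]
ft_force: [-0.2, -0.2, -0.9]
grip_width: 0.0599
```

Run:
```python
from h import *
goto(.5,-.05,.175,98)
import pickle
s,_=snap('wrist','w10');pickle.dump(s,open('w10.pkl','wb'));snap('side','s10',(170,370,140,340),3.5)
```

```text
t 17.75 pos [ 0.4284 -0.3099  0.1733] rot [-1.7992e+02  6.0000e-02  1.2540e+01] w 59.9 F [-0.2 -0.2 -0.9]
tool shift mm [ 126.3 -238.2   -1.5] norm 269.6 rz -85.46
```

View pics/w10.png

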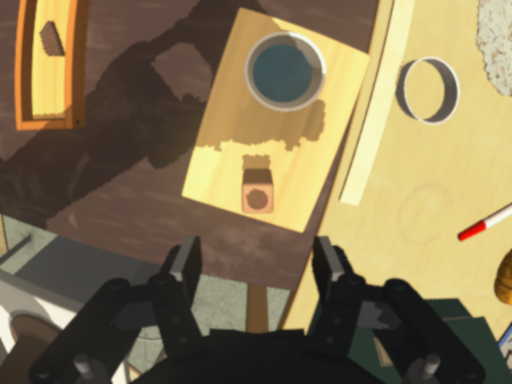

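View pics/s10z.png

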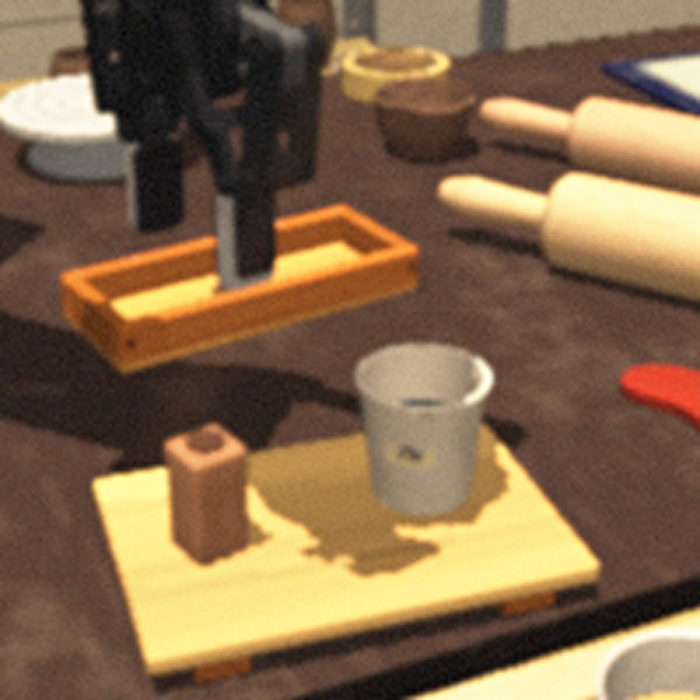

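{"fn": "send_rows", "kwargs": {
  "series": "85 0 0 0 0 0 -5;85 0 0 0 0 0 -8.5;85 0 0 0 0 0 -8.5;85 0 0 0 0 0 -8.5;85 0 0 0 0 0 -8.5;85 0 0 0 0 0 -8.5;85 0 0 0 0 0 -8.5;85 0 0 0 0 0 -8.5"
}}

```text
time: 18.65
eef_pos: [0.4282, -0.3097, 0.1723]
tool_rot: [-3.138, -0.002, 1.351]
ft_force: [0.5, -0.1, -0.4]
grip_width: 0.085
```

{"fn": "send_rows", "kwargs": {
  "series": "85 0 0 0 0 0 -8.5;85 0 0 0 0 0 -8.5;85 0 0 0 0 0 -4;85 0 0 0 0 0 0;85 0 0 0 0 0 0"
}}

```text
time: 19.15
eef_pos: [0.4285, -0.31, 0.173]
tool_rot: [-3.14, -0.002, 1.71]
ft_force: [0.6, -0.5, 0.4]
grip_width: 0.0849
```

Run:
```python
from h import *
goto(.535,-.10,.175,98)
```

```text
t 19.15 pos [ 0.4285 -0.31    0.173 ] rot [-1.7991e+02 -1.0000e-01  9.7950e+01] w 84.9 F [ 0.6 -0.5  0.4]
tool shift mm [193.2 134.5  -1.9] norm 235.5 rz -0.05
```

{"fn": "send_rows", "kwargs": {
  "series": "85 12 7 0 0 0 0;85 30 18 0 0 0 0;85 38 23 0 0 0 0;85 38 23 0 0 0 0;85 38 23 0 0 0 0;85 38 23 0 0 0 0;85 28 16 5 0 0 0;85 15 8 10 0 0 0"
}}

```text
time: 19.95
eef_pos: [0.537, -0.0526, 0.1599]
tool_rot: [3.139, -0.0, 1.713]
ft_force: [-0.2, -0.7, 0.5]
grip_width: 0.085
```

{"fn": "send_rows", "kwargs": {
  "series": "85 0 0 10 0 0 0;85 0 0 0 0 0 0;85 0 0 0 0 0 0;85 0 0 0 0 0 0"
}}

```text
time: 20.35
eef_pos: [0.5355, -0.057, 0.1495]
tool_rot: [3.141, 0.0, 1.71]
ft_force: [-0.0, -0.5, 0.3]
grip_width: 0.0848
```

Run:
```python
from h import *
goto(.533,-.057,.06,98)
import pickle
s,_=snap('wrist','w11',(180,340,100,260),4);pickle.dump(s,open('w11.pkl','wb'))
```

```text
t 20.35 pos [ 0.5355 -0.057   0.1495] rot [1.7998e+02 1.0000e-02 9.7950e+01] w 84.8 F [-0.  -0.5  0.3]
tool shift mm [ 0.3 -2.5 89.5] norm 89.5 rz -0.05
```

View pics/w11.png

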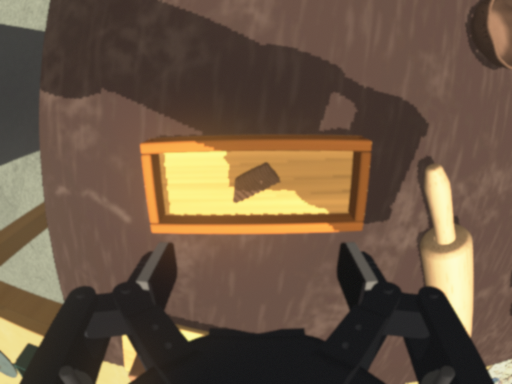

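View pics/w11z.png

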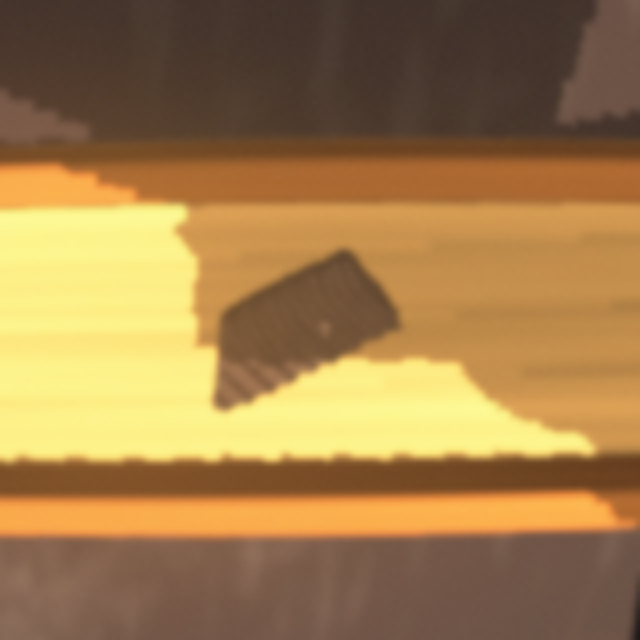

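Run:
```python
from h import *
import pickle
s=pickle.load(open('w11.pkl','rb'))
z=lambda u,v:(180+(u-1.5)/4,100+(v-1.5)/4)
q=np.array([at_z('wrist',z(*p),.018,s) for p in [(222,315),(345,248),(400,327),(213,410)]]);print(q.round(4))
t=np.radians(8.4);Rt=np.array([[np.cos(t),np.sin(t)],[-np.sin(t),np.cos(t)]])
l=(q[:,:2]-[.5357,-.0575])@Rt.T;print('trough frame mm',(l*1000).round(1))
tc=np.array([at_z('wrist',p,.028,s) for p in [(141,143),(372,140),(362,231),(151,232)]]);print(tc.round(4),tc.mean(0).round(4))
d=tc[1]+tc[2]-tc[0]-tc[3];print(np.degrees(np.arctan2(d[1],d[0])))
```

```text
[[ 0.5175 -0.0528  0.018 ]
 [ 0.542  -0.0342  0.018 ]
 [ 0.5565 -0.0502  0.018 ]
 [ 0.518  -0.0753  0.018 ]]
trough frame mm [[-17.3   7.3]
 [  9.6  22.1]
 [ 21.7   4.2]
 [-20.1 -15. ]]
[[ 4.335e-01 -2.900e-02  2.800e-02]
 [ 6.284e-01  5.000e-04  2.800e-02]
 [ 6.409e-01 -8.450e-02  2.800e-02]
 [ 4.443e-01 -1.126e-01  2.800e-02]] [ 0.5368 -0.0564  0.028 ]
8.370640731140089
```

{"fn": "send_rows", "kwargs": {
  "series": "52 0 -2 20 0 0 6;52 0 0 20 0 0 0;52 0 0 10 0 0 0;52 0 0 0 0 0 0;52 0 0 0 0 0 0;52 0 0 0 0 0 0"
}}

```text
time: 21.0
eef_pos: [0.5346, -0.0567, 0.1003]
tool_rot: [3.139, 0.0, 1.606]
ft_force: [-0.1, -0.3, 0.4]
grip_width: 0.0518
```

Run:
```python
from h import *
# tab frame pts
t=np.radians(8.4);c=np.array([.536,-.057])
Rt=np.array([[np.cos(t),-np.sin(t)],[np.sin(t),np.cos(t)]])
P=np.array([[-17.3,7.3],[9.6,22.1],[21.7,4.2],[-20.1,-15]])/1000@Rt.T+c
a=np.radians(2);u=np.array([np.cos(a),np.sin(a)]);v=np.array([-u[1],u[0]])
print((P@u).round(4),(P@v).round(4));uc=((P@u).min()+(P@u).max())/2;vc=(P@v)[0]*.5+(P@v)[2]*.5-.004
T=uc*u+vc*v;print(T)
goto(*T,.035,92)
import pickle
s,_=snap('wrist','w12',(150,362,140,300),3.5);pickle.dump(s,open('w12.pkl','wb'))
```

```text
[0.5157 0.5408 0.5548 0.5154] [-0.0703 -0.0526 -0.0691 -0.0928]
[ 0.53732771 -0.05499304]
t 21.0 pos [ 0.5346 -0.0567  0.1003] rot [1.7988e+02 3.0000e-02 9.2030e+01] w 51.8 F [-0.1 -0.3  0.4]
tool shift mm [ 1.6  2.7 65.3] norm 65.4 rz 0.03
```

View pics/w12z.png

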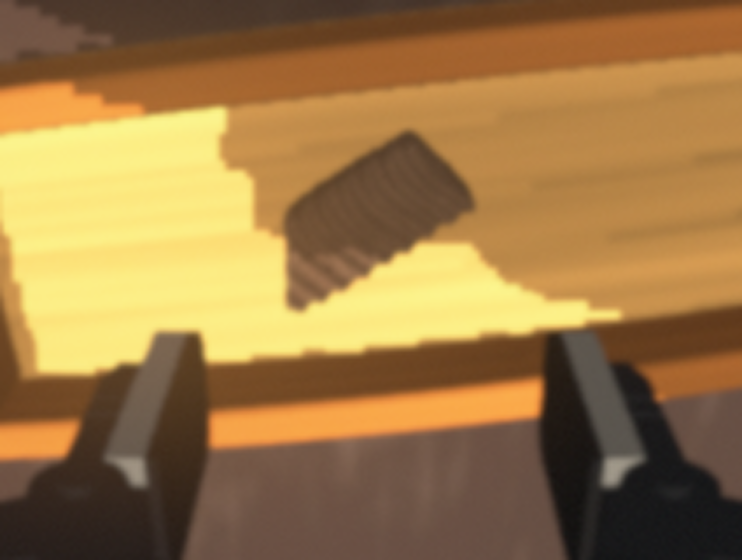

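Run:
```python
from h import *
import pickle
s=pickle.load(open('w12.pkl','rb'))
z=lambda u,v:(150+(u-1.2)/3.5,140+(v-1.2)/3.5)
P=np.array([at_z('wrist',z(*p),.018,s) for p in [(286,213),(409,131),(473,207),(290,309)]])
Rt=R.from_euler('xyz',s['tool_rot']).as_matrix()
print(P.round(4));print('tool mm',((P-s['eef_pos'])@Rt*1000).round(1))
s0=dict(eef_pos=np.zeros(3),tool_rot=np.zeros(3))
for uv,y in [((200,335),-.026),((205,460),-.026),((547,333),.026),((542,460),.026)]:
    o,d=ray('wrist',z(*uv),s0);t=(y-o[1])/d[1];print(uv,(o+d*t).round(4))
```

```text
[[ 0.5179 -0.0523  0.018 ]
 [ 0.5424 -0.0339  0.018 ]
 [ 0.5563 -0.0497  0.018 ]
 [ 0.5188 -0.0743  0.018 ]]
tool mm [[  5.  -16.7  82.2]
 [ 22.6   8.4  82.3]
 [  6.2  21.8  82.3]
 [-17.  -16.6  82.2]]
(200, 335) [ 0.0058 -0.026   0.0267]
(205, 460) [-0.0146 -0.026   0.0215]
(547, 333) [0.0134 0.026  0.0128]
(542, 460) [-0.0056  0.026   0.0084]
```

{"fn": "send_rows", "kwargs": {
  "series": "52 1 2.5 15 0 0 0;52 1.5 0 20 0 0 0;52 0 0 18 0 0 0;52 0 0 10 0 0 0;52 0 0 4 0 0 0;52 0 0 0 0 0 0;52 0 0 0 0 0 0"
}}

```text
time: 21.75
eef_pos: [0.5367, -0.0539, 0.0327]
tool_rot: [3.14, 0.0, 1.606]
ft_force: [1.0, -0.8, 0.7]
grip_width: 0.0519
```

Run:
```python
from h import *
goto(.5371,-.0542,.030,92)
snap('wrist','w13',(150,362,140,300),3.5)
snap('side','s13',(150,350,120,260),4)
```

```text
t 21.75 pos [ 0.5367 -0.0539  0.0327] rot [1.7993e+02 2.0000e-02 9.2040e+01] w 51.9 F [ 1.  -0.8  0.7]
tool shift mm [-0.3  0.4  2.7] norm 2.7 rz 0.04
```

View pics/w13z.png

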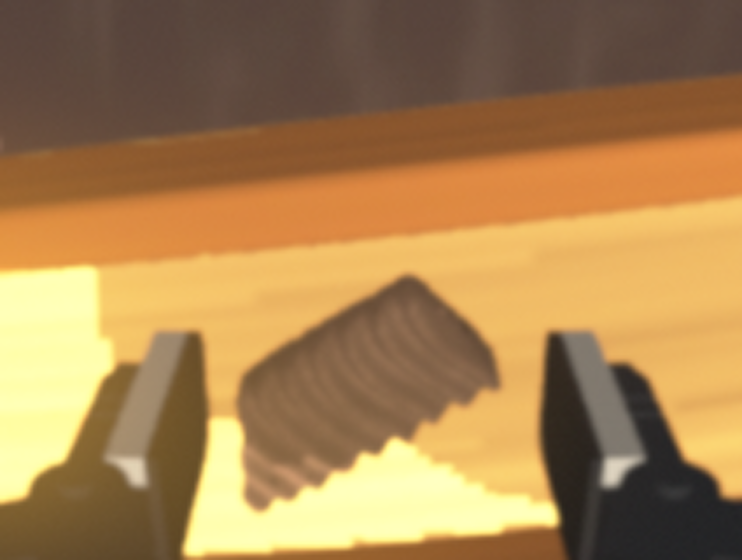

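View pics/s13z.png

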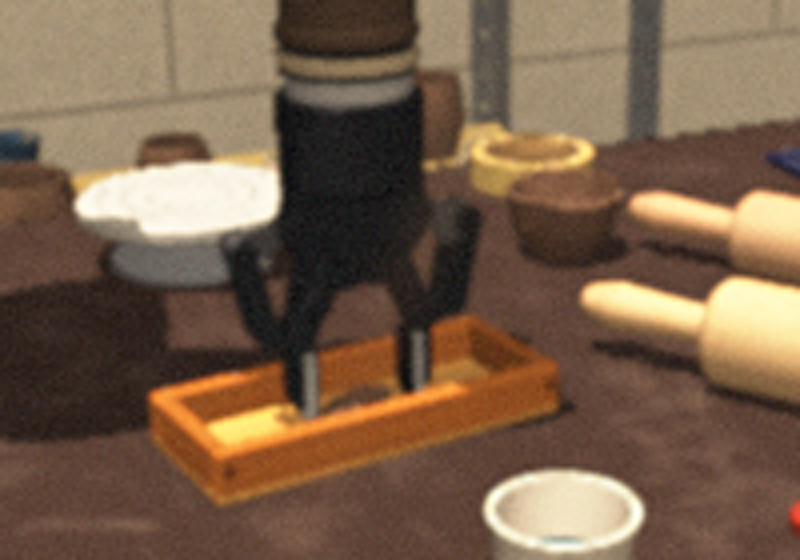

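{"fn": "send_rows", "kwargs": {
  "series": "52 0 0.3 2 0 0 0;52 0 0 0 0 0 0;47 0 0 0 0 0 0;44 0 0 0 0 0 0;40 0 0 0 0 0 0;36 0 0 0 0 0 0;36 0 0 0 0 0 0;36 0 0 0 0 0 0",
  "force": 25
}}

```text
time: 22.65
eef_pos: [0.5361, -0.0538, 0.0305]
tool_rot: [-3.141, -0.0, 1.607]
ft_force: [-4.1, -0.0, 5.3]
grip_width: 0.0388
```

Run:
```python
from h import *
goto(.5371,-.0542,.030,92)
snap('wrist','w14',(150,362,140,300),3.5)
```

```text
t 22.65 pos [ 0.5361 -0.0538  0.0305] rot [-179.97   -0.     92.05] w 38.8 F [-4.1 -0.   5.3]
tool shift mm [-0.4  0.9  0.5] norm 1.1 rz 0.05
```

View pics/w14z.png

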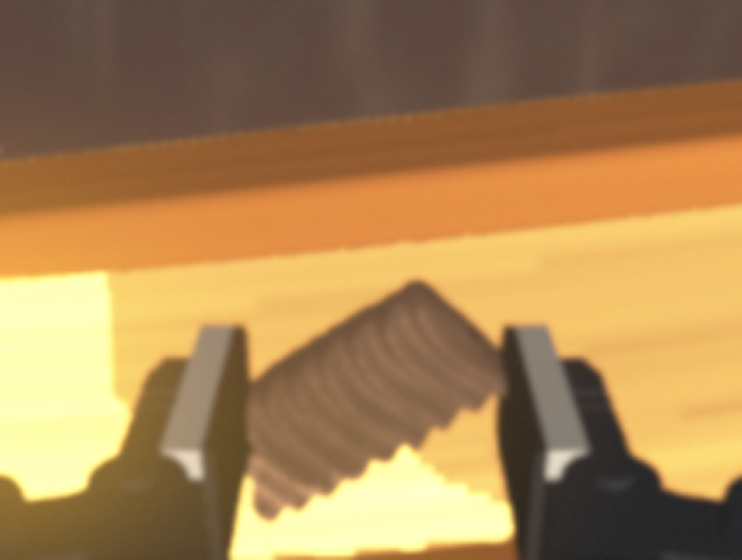

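{"fn": "send_rows", "kwargs": {
  "series": "36 0 0 0 0 0 0;36 0 0 -3 0 0 0;36 0 0 -8 0 0 0;36 0 0 -12 0 0 0;36 0 0 -20 0 0 0;36 0 0 -25 0 0 0;36 0 0 -20 0 0 0;36 0 0 -8 0 0 0",
  "force": 30
}}

```text
time: 23.5
eef_pos: [0.5383, -0.0541, 0.1294]
tool_rot: [3.136, 0.001, 1.606]
ft_force: [-0.1, 0.2, -0.0]
grip_width: 0.0383
```

Run:
```python
from h import *
goto(.523,.237,.15,92)
im=snap('wrist','w15',(150,362,140,300),3.5)
snap('side','s15',(150,350,80,260),4)
```

```text
t 23.5 pos [ 0.5383 -0.0541  0.1294] rot [1.7968e+02 7.0000e-02 9.2040e+01] w 38.3 F [-0.1  0.2 -0. ]
tool shift mm [291.4  -4.8 -21. ] norm 292.2 rz 0.04
```

View pics/w15.png

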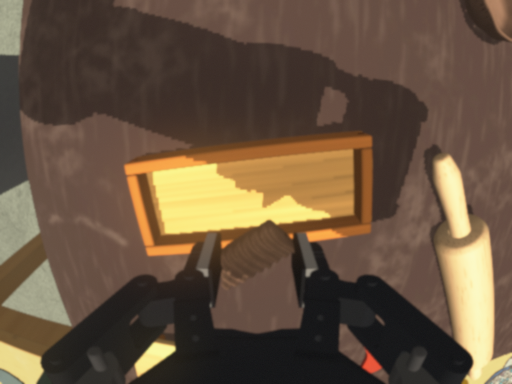

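View pics/s15z.png

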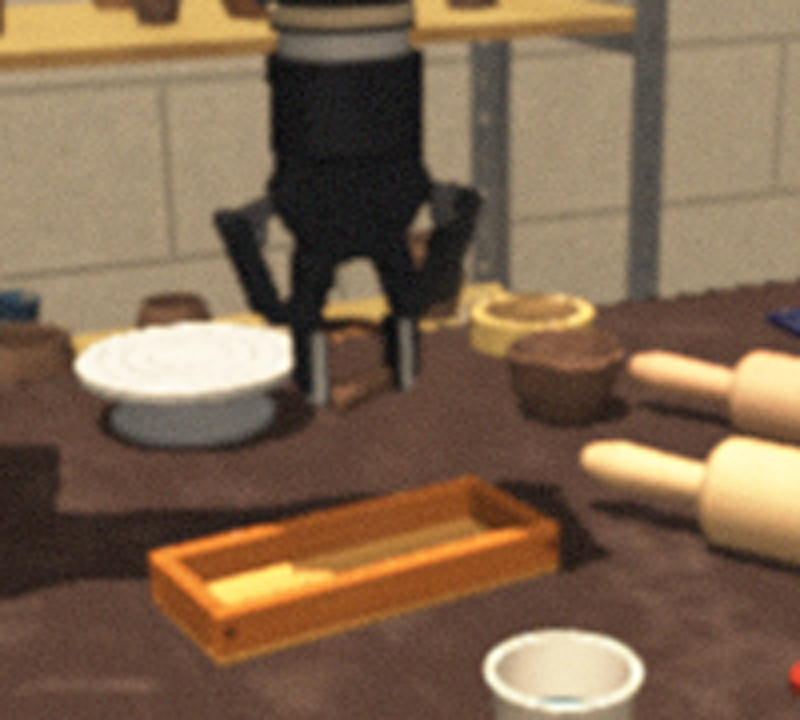

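View pics/w15z.png

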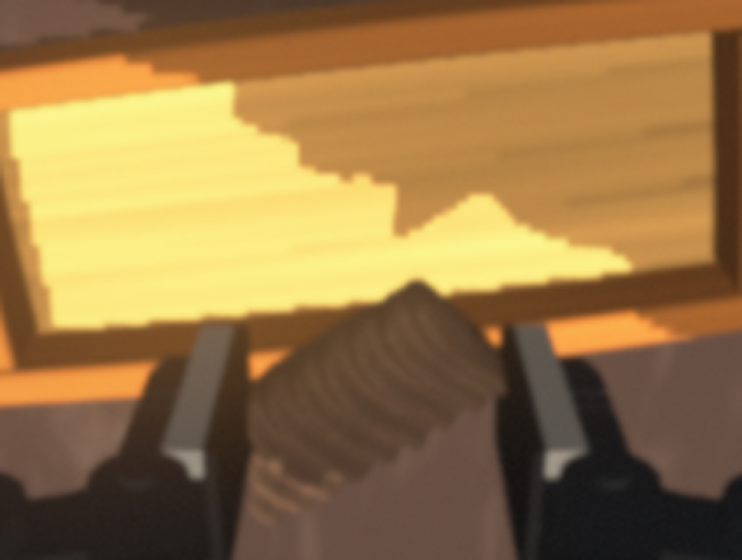

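Run:
```python
from h import *
im=cv2.imread('pics/top0.png');m=(im.min(2)>170).astype(np.uint8);m[:, :105]=0;m[:,200:]=0;m[:180]=0;m[275:]=0
c=max(cv2.findContours(m,0,2)[0],key=cv2.contourArea);e=cv2.fitEllipse(c);print(e,cv2.boundingRect(c))
print(at_z('top',e[0],.045),at_z('top',(e[0][0]-e[1][0]/2,e[0][1]),.045),at_z('top',(e[0][0]+e[1][0]/2,e[0][1]),.045))
goto(.523,.236,.15,92)
```

```text
((150.4071044921875, 226.94602966308594), (64.02582550048828, 65.08218383789062), 29.26109504699707) (118, 194, 66, 67)
[0.52289393 0.23781867 0.045     ] [0.52269333 0.31141266 0.045     ] [0.52309387 0.16446552 0.045     ]
t 23.6 pos [ 0.5377 -0.054   0.1282] rot [1.7976e+02 5.0000e-02 9.2040e+01] w 38.2 F [-0.2  0.2 -0.3]
tool shift mm [290.3  -4.3 -22.1] norm 291.2 rz 0.04
```

{"fn": "send_rows", "kwargs": {
  "series": "36 10 0 0 0 0 0;36 22 -1 0 0 0 0;36 34 0 0 0 0 0;36 40 -1 0 0 0 0;36 40 0 0 0 0 0;36 40 -1 0 0 0 0;36 40 0 0 0 0 0;36 32 0 0 0 0 0"
}}

```text
time: 24.4
eef_pos: [0.5221, 0.2064, 0.1244]
tool_rot: [-3.138, 0.0, 1.607]
ft_force: [1.2, -0.1, -0.5]
grip_width: 0.0387
```

{"fn": "send_rows", "kwargs": {
  "series": "36 22 0 0 0 0 0;36 12 0 5 0 0 0;36 0 0 12 0 0 0;36 0 0 12 0 0 0;36 0 0 5 0 0 0;36 0 0 0 0 0 0;36 0 0 0 0 0 0;36 0 0 0 0 0 0"
}}

```text
time: 25.2
eef_pos: [0.5235, 0.2375, 0.0926]
tool_rot: [3.141, -0.0, 1.605]
ft_force: [-0.2, -0.1, 0.4]
grip_width: 0.0385
```

Run:
```python
from h import *
goto(.523,.238,.0715,92)
import pickle
s,_=snap('wrist','w16');pickle.dump(s,open('w16.pkl','wb'))
snap('side','s16',(100,300,100,260),4)
```

```text
t 25.2 pos [0.5235 0.2375 0.0926] rot [ 1.7995e+02 -1.0000e-02  9.1990e+01] w 38.5 F [-0.2 -0.1  0.4]
tool shift mm [ 0.5 -0.5 21.1] norm 21.1 rz -0.01
```

View pics/w16.png

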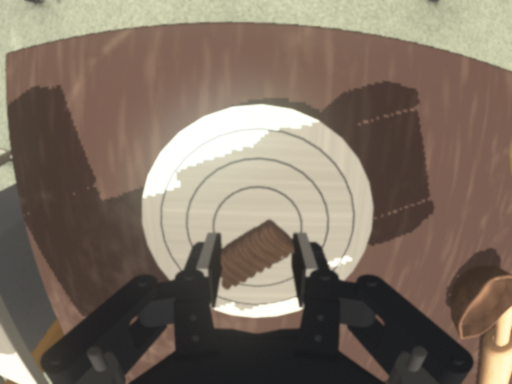

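View pics/s16z.png

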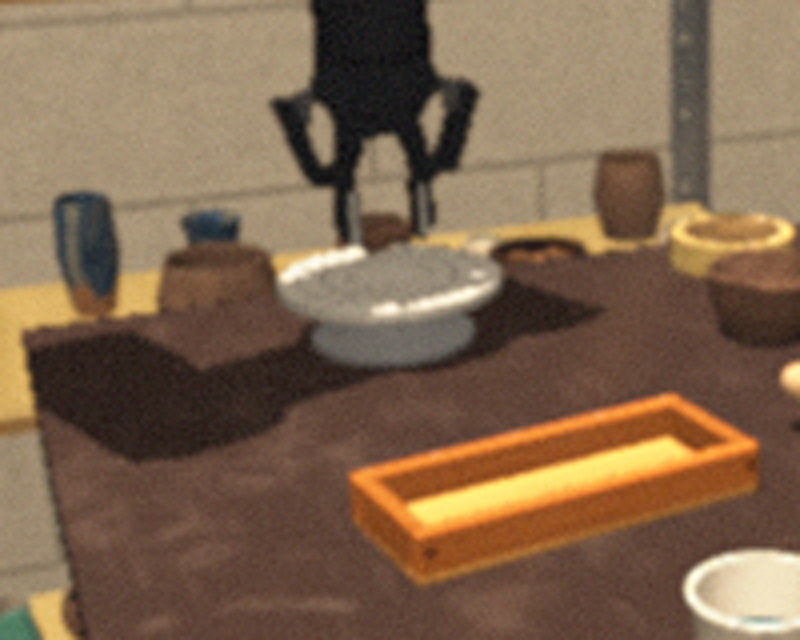

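Run:
```python
from h import *
import pickle
s=pickle.load(open('w16.pkl','rb'))
pts=[(257,104),(258,318),(142,212),(374,208),(200,121),(330,135),(160,265),(355,265)]
P=np.array([at_z('wrist',p,.045,s)[:2] for p in pts])
A=np.c_[2*P,np.ones(len(P))];x=np.linalg.lstsq(A,(P**2).sum(1),rcond=None)[0];r=np.sqrt(x[2]+x[0]**2+x[1]**2);print(x[:2],r,np.linalg.norm(P-x[:2],axis=1).round(4))
```

```text
[0.52560058 0.23679721] 0.07397611824000015 [0.0756 0.0751 0.0743 0.0752 0.074  0.0718 0.0727 0.073 ]
```

{"fn": "send_rows", "kwargs": {
  "series": "36 0 1 6 0 0 0;36 0 0 8 0 0 0;36 0 0 5 0 0 0;36 0 0 1 0 0 0;36 0 0 0 0 0 0;36 0 0 0 0 0 0"
}}

```text
time: 25.9
eef_pos: [0.5239, 0.238, 0.0722]
tool_rot: [3.142, -0.0, 1.607]
ft_force: [0.2, 0.4, -0.6]
grip_width: 0.0384
```

{"fn": "send_rows", "kwargs": {
  "series": "36 0 0 1 0 0 0;36 0 0 0.5 0 0 0;36 0 0 0 0 0 0;36 0 0 0 0 0 0"
}}

```text
time: 26.3
eef_pos: [0.5239, 0.238, 0.0708]
tool_rot: [3.141, -0.0, 1.606]
ft_force: [-0.1, -1.4, -0.1]
grip_width: 0.0386
```

{"fn": "send_rows", "kwargs": {
  "series": "36 0 0 0.7 0 0 0;36 0 0 0 0 0 0;36 0 0 0 0 0 0"
}}

```text
time: 26.6
eef_pos: [0.5238, 0.2379, 0.0699]
tool_rot: [-3.141, 0.0, 1.606]
ft_force: [0.5, 0.2, -0.2]
grip_width: 0.0384
```

{"fn": "send_rows", "kwargs": {
  "series": "36 0 0 0.6 0 0 0;36 0 0 0 0 0 0;36 0 0 0 0 0 0"
}}

```text
time: 26.9
eef_pos: [0.524, 0.238, 0.0696]
tool_rot: [3.141, -0.0, 1.606]
ft_force: [0.7, -0.0, 2.2]
grip_width: 0.039
```

{"fn": "send_rows", "kwargs": {
  "series": "36 0 0 0.6 0 0 0;36 0 0 0 0 0 0;36 0 0 0 0 0 0"
}}

```text
time: 27.2
eef_pos: [0.524, 0.238, 0.0695]
tool_rot: [-3.141, 0.0, 1.606]
ft_force: [-1.5, 0.1, 5.4]
grip_width: 0.0386
```

Contact. Release and rise.

{"fn": "send_rows", "kwargs": {
  "series": "40 0 0 0 0 0 0;43 0 0 0 0 0 0;47 0 0 0 0 0 0;52 0 0 0 0 0 0;56 0 0 0 0 0 0;56 0 0 0 0 0 0"
}}

```text
time: 27.8
eef_pos: [0.5238, 0.2379, 0.0686]
tool_rot: [-3.141, 0.0, 1.606]
ft_force: [0.3, -0.9, -0.5]
grip_width: 0.0557
```

{"fn": "send_rows", "kwargs": {
  "series": "56 0 0 -8 0 0 0;56 0 0 -20 0 0 0;56 0 0 -30 0 0 0;56 0 0 -25 0 0 0;56 0 0 -10 0 0 0;56 0 0 0 0 0 0;56 0 0 0 0 0 0;56 0 0 0 0 0 0"
}}

```text
time: 28.6
eef_pos: [0.5226, 0.2375, 0.1601]
tool_rot: [-3.138, 0.001, 1.606]
ft_force: [-0.3, 0.9, -0.9]
grip_width: 0.056
```

Run:
```python
from h import *
goto(.4291,-.3105,.18,12.5)
import pickle
s,_=snap('wrist','w17');pickle.dump(s,open('w17.pkl','wb'))
snap('side','s17',(100,300,100,260),4)
```

```text
t 28.6 pos [0.5226 0.2375 0.1601] rot [-1.7982e+02  6.0000e-02  9.2040e+01] w 56.0 F [-0.3  0.9 -0.9]
tool shift mm [-544.3 -113.   -19. ] norm 556.3 rz 79.54
```

View pics/w17.png

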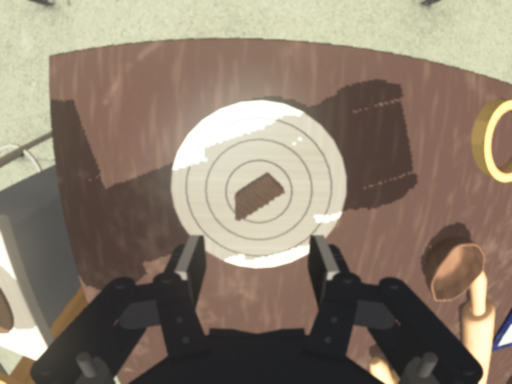

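View pics/s17z.png

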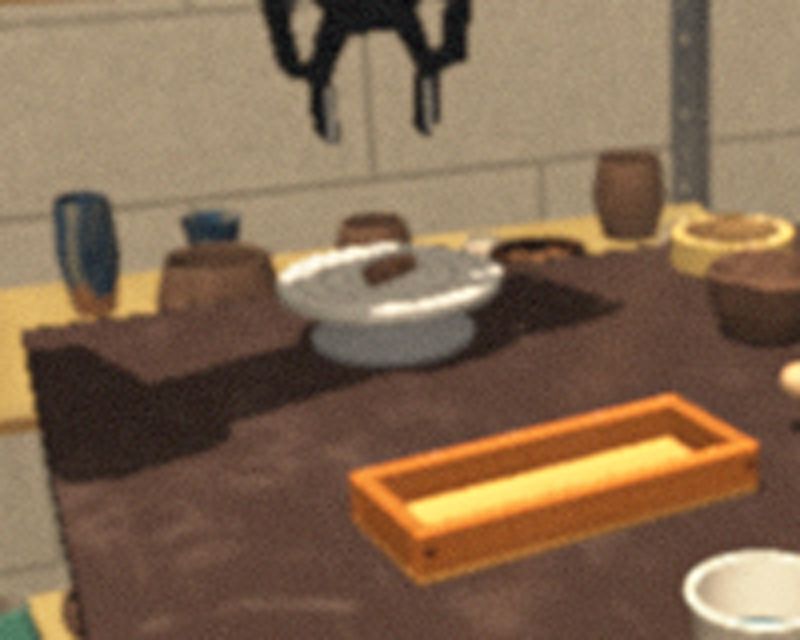

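Run:
```python
from h import *
import pickle
s=pickle.load(open('w17.pkl','rb'))
pts=[(260,101),(260,268),(171,185),(348,185)]
P=np.array([at_z('wrist',p,.045,s)[:2] for p in pts]);print('wheel',(P[:2].mean(0)+P[2:].mean(0))/2,P.round(4))
print('ring',np.mean([at_z('wrist',p,.045,s)[:2] for p in [(229,191),(292,190),(260,160),(261,223)]],0))
T=np.array([at_z('wrist',p,.057,s)[:2] for p in [(235,196),(267,173),(284,190),(237,220)]]);print(T.round(4),(T.max(0)+T.min(0))/2)
```

```text
wheel [0.5263538  0.24027352] [[0.5238 0.3117]
 [0.5295 0.1622]
 [0.4511 0.241 ]
 [0.601  0.2462]]
ring [0.52696923 0.23780849]
[[0.5066 0.2376]
 [0.5311 0.2574]
 [0.5451 0.244 ]
 [0.5084 0.2168]] [0.52587185 0.23707488]
```

{"fn": "send_rows", "kwargs": {
  "series": "60 0 0 0 0 0 5;60 0 0 0 0 0 8.5;60 0 0 0 0 0 8.5;60 0 0 0 0 0 8.5;60 0 0 0 0 0 8.5;60 0 0 0 0 0 8.5;60 0 0 0 0 0 8.5;60 0 0 0 0 0 8.5"
}}

```text
time: 29.5
eef_pos: [0.5233, 0.2377, 0.1606]
tool_rot: [-3.141, 0.002, 0.475]
ft_force: [-0.1, -0.5, 0.3]
grip_width: 0.0602
```

{"fn": "send_rows", "kwargs": {
  "series": "60 0 0 0 0 0 8.5;60 0 0 0 0 0 6.5;60 0 0 0 0 0 0;60 0 0 0 0 0 0;60 0 0 0 0 0 0"
}}

```text
time: 30.0
eef_pos: [0.5236, 0.2379, 0.1613]
tool_rot: [3.141, 0.001, 0.221]
ft_force: [0.7, 0.2, -0.0]
grip_width: 0.0598
```

Run:
```python
from h import *
goto(.4291,-.3105,.15,12.54)
```

```text
t 30.0 pos [0.5236 0.2379 0.1613] rot [1.7999e+02 5.0000e-02 1.2630e+01] w 59.8 F [ 0.7  0.2 -0. ]
tool shift mm [-212.2  514.4   11.6] norm 556.6 rz 0.09
```

{"fn": "send_rows", "kwargs": {
  "series": "60 -8 18 0 0 0 0;60 -16 39 0 0 0 0;60 -16 39 0 0 0 0;60 -16 39 0 0 0 0;60 -16 39 0 0 0 0;60 -16 39 0 0 0 0;60 -16 39 0 0 0 0;60 -16 39 0 0 0 0"
}}

```text
time: 30.8
eef_pos: [0.4686, -0.0744, 0.1619]
tool_rot: [3.141, 0.0, 0.22]
ft_force: [0.1, -0.8, 0.7]
grip_width: 0.06
```

{"fn": "send_rows", "kwargs": {
  "series": "60 -16 39 0 0 0 0;60 -16 39 0 0 0 0;60 -16 39 0 0 0 0;60 -16 39 0 0 0 0;60 -16 39 0 0 0 0;60 -6 14 0 0 0 0;60 -6 14 6 0 0 0;60 0 0 6 0 0 0"
}}

```text
time: 31.6
eef_pos: [0.428, -0.311, 0.1495]
tool_rot: [3.141, -0.0, 0.217]
ft_force: [0.1, 0.6, 0.4]
grip_width: 0.0601
```

{"fn": "send_rows", "kwargs": {
  "series": "60 0 0 0 0 0 0;60 0 0 0 0 0 0;60 0 0 0 0 0 0"
}}

```text
time: 31.9
eef_pos: [0.4288, -0.3085, 0.1496]
tool_rot: [-3.141, 0.0, 0.221]
ft_force: [1.3, 0.8, -0.7]
grip_width: 0.0597
```

Run:
```python
from h import *
goto(.4291,-.3105,.0717,12.54)
import pickle
s,_=snap('wrist','w18',(190,320,150,384),3);pickle.dump(s,open('w18.pkl','wb'))
```

```text
t 31.9 pos [ 0.4288 -0.3085  0.1496] rot [-1.7996e+02  1.0000e-02  1.2650e+01] w 59.7 F [ 1.3  0.8 -0.7]
tool shift mm [-0.1  2.1 77.9] norm 77.9 rz 0.11
```

View pics/w18.png

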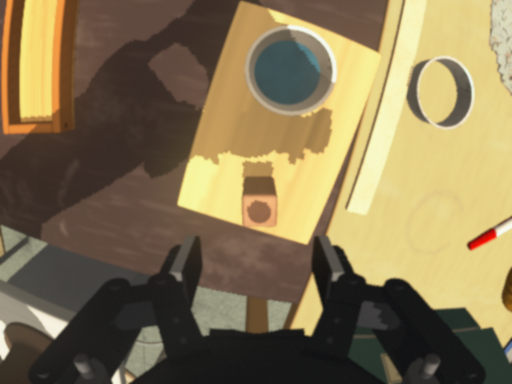

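Run:
```python
from h import *
import pickle
s=pickle.load(open('w18.pkl','rb'));print(at_z('wrist',(260.5,211),.071,s))
goto(.4291,-.3105,.0717,12.54)
```

```text
[ 0.42918835 -0.31135888  0.071     ]
t 31.95 pos [ 0.4289 -0.3087  0.1498] rot [-179.99    0.     12.64] w 59.8 F [-0.4  0.1 -0.3]
tool shift mm [-0.2  1.8 78.1] norm 78.1 rz 0.1
```

{"fn": "send_rows", "kwargs": {
  "series": "60 0 1.8 20 0 0 0.1;60 0 0 25 0 0 0;60 0 0 20 0 0 0;60 0 0 10 0 0 0;60 0 0 2.5 0 0 0;60 0 0 0 0 0 0;60 0 0 0 0 0 0;60 0 0 0 0 0 0"
}}

```text
time: 32.75
eef_pos: [0.4297, -0.3122, 0.0734]
tool_rot: [3.14, -0.001, 0.217]
ft_force: [-0.8, -0.8, -0.2]
grip_width: 0.06
```

Run:
```python
from h import *
goto(.4291,-.3105,.0717,12.54)
```

```text
t 32.75 pos [ 0.4297 -0.3122  0.0734] rot [ 1.799e+02 -8.000e-02  1.245e+01] w 60.0 F [-0.8 -0.8 -0.2]
tool shift mm [-0.3 -1.8  1.7] norm 2.5 rz -0.09
```

{"fn": "send_rows", "kwargs": {
  "series": "60 -0.3 -1.6 1.5 0 0 0;60 0 0 0 0 0 0;60 0 0 0 0 0 0;60 0 0 0 0 0 0"
}}

```text
time: 33.15
eef_pos: [0.4283, -0.3101, 0.0708]
tool_rot: [3.142, -0.0, 0.217]
ft_force: [-0.2, 0.4, 0.9]
grip_width: 0.0603
```

{"fn": "send_rows", "kwargs": {
  "series": "20 0 0 0 0 0 0;20 0 0 0 0 0 0;20 0 0 0 0 0 0;20 0 0 0 0 0 0;20 0 0 0 0 0 0;20 0 0 0 0 0 0;20 0 0 0 0 0 0",
  "force": 25
}}

```text
time: 33.85
eef_pos: [0.4284, -0.3101, 0.0708]
tool_rot: [3.141, -0.0, 0.217]
ft_force: [-0.3, -0.6, -0.5]
grip_width: 0.0252
```

{"fn": "send_rows", "kwargs": {
  "series": "20 0 0 -5 0 0 0;20 0 0 -10 0 0 0;20 0 0 -20 0 0 0;20 0 0 -25 0 0 0;20 0 0 -15 0 0 0;20 0 0 -5 0 0 0;20 5 -10 0 0 0 0;20 10 -20 0 0 0 0"
}}

```text
time: 34.65
eef_pos: [0.4362, -0.2774, 0.1505]
tool_rot: [-3.141, 0.0, 0.215]
ft_force: [-0.2, 0.9, -0.1]
grip_width: 0.0255
```

{"fn": "send_rows", "kwargs": {
  "series": "20 16 -32 0 0 0 0;20 18 -36 0 0 0 0;20 18 -36 0 0 0 0;20 18 -36 0 0 0 0;20 14 -28 0 0 0 0;20 9 -18 0 0 0 0;20 5 -10 5 0 0 0;20 0 0 10 0 0 0"
}}

```text
time: 35.45
eef_pos: [0.4901, -0.0636, 0.1352]
tool_rot: [-3.142, -0.0, 0.22]
ft_force: [0.4, 0.1, -0.3]
grip_width: 0.0251
```

{"fn": "send_rows", "kwargs": {
  "series": "20 0 0 15 0 0 0;20 0 0 10 0 0 0;20 0 0 0 0 0 0;20 0 0 0 0 0 0;20 0 0 0 0 0 0;20 0 0 0 0 0 0"
}}

```text
time: 36.05
eef_pos: [0.4905, -0.0655, 0.1114]
tool_rot: [3.141, -0.001, 0.217]
ft_force: [0.2, -0.4, -0.5]
grip_width: 0.0252
```

Run:
```python
from h import *
goto(.4902,-.0652,.0578,12.43)
snap('side','s19',(150,350,120,260),4)
snap('wrist','w19')
```

```text
t 36.05 pos [ 0.4905 -0.0655  0.1114] rot [ 1.7996e+02 -7.0000e-02  1.2410e+01] w 25.2 F [ 0.2 -0.4 -0.5]
tool shift mm [-0.3 -0.4 53.6] norm 53.6 rz -0.02
```

View pics/s19z.png

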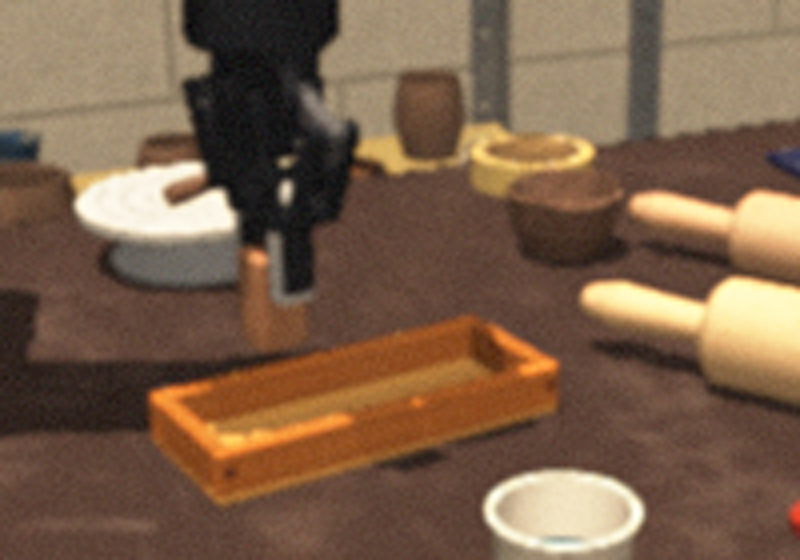

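View pics/w19.png

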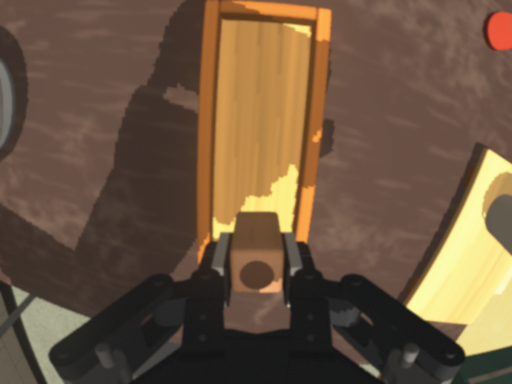

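Good alignment. Lower it.

{"fn": "send_rows", "kwargs": {
  "series": "20 -0.3 -0.3 10 0 0 0;20 0 0 15 0 0 0;20 0 0 14 0 0 0;20 0 0 7 0 0 0;20 0 0 3 0 0 0;20 0 0 1 0 0 0;20 0 0 0 0 0 0;20 0 0 0 0 0 0"
}}

```text
time: 36.95
eef_pos: [0.4901, -0.0649, 0.0613]
tool_rot: [3.141, -0.001, 0.217]
ft_force: [-0.5, 0.3, 0.2]
grip_width: 0.0258
```

{"fn": "send_rows", "kwargs": {
  "series": "20 0 0 1 0 0 0;20 0 0 0 0 0 0;20 0 0 0 0 0 0;20 0 0 0 0 0 0"
}}

```text
time: 37.35
eef_pos: [0.4897, -0.0648, 0.0599]
tool_rot: [3.141, -0.0, 0.217]
ft_force: [0.7, -0.6, 0.1]
grip_width: 0.0256
```

{"fn": "send_rows", "kwargs": {
  "series": "20 0 0 0.7 0 0 0;20 0 0 0 0 0 0;20 0 0 0 0 0 0"
}}

```text
time: 37.65
eef_pos: [0.4895, -0.0648, 0.059]
tool_rot: [-3.142, 0.0, 0.217]
ft_force: [0.4, -0.9, -0.4]
grip_width: 0.0258
```

{"fn": "send_rows", "kwargs": {
  "series": "20 0.7 0.4 0.6 0 0 0;20 0 0 0 0 0 0;20 0 0 0 0 0 0"
}}

```text
time: 37.95
eef_pos: [0.4904, -0.065, 0.0584]
tool_rot: [-3.142, 0.0, 0.217]
ft_force: [-0.2, -0.0, -0.4]
grip_width: 0.0253
```

{"fn": "send_rows", "kwargs": {
  "series": "20 0 0 0.6 0 0 0;20 0 0 0 0 0 0;20 0 0 0 0 0 0"
}}

```text
time: 38.25
eef_pos: [0.4903, -0.065, 0.0578]
tool_rot: [-3.142, 0.0, 0.217]
ft_force: [-0.9, 0.7, 0.1]
grip_width: 0.0259
```

{"fn": "send_rows", "kwargs": {
  "series": "20 0 0 0.5 0 0 0;20 0 0 0 0 0 0;20 0 0 0 0 0 0"
}}

```text
time: 38.55
eef_pos: [0.4904, -0.065, 0.0578]
tool_rot: [-3.142, 0.0, 0.217]
ft_force: [-2.3, -0.8, 6.0]
grip_width: 0.0258
```

{"fn": "send_rows", "kwargs": {
  "series": "30 0 0 0 0 0 0;40 0 0 0 0 0 0;50 0 0 0 0 0 0;60 0 0 0 0 0 0;60 0 0 0 0 0 0"
}}

```text
time: 39.05
eef_pos: [0.4903, -0.065, 0.0572]
tool_rot: [-3.142, 0.0, 0.217]
ft_force: [-1.1, 0.1, -0.3]
grip_width: 0.0601
```

{"fn": "send_rows", "kwargs": {
  "series": "60 0 0 -8 0 0 0;60 0 0 -20 0 0 0;60 0 0 -25 0 0 0;85 0 0 -25 0 0 4;85 0 0 -13 0 0 0.3;85 0 0 0 0 0 0;85 0 0 0 0 0 0;85 0 0 0 0 0 0"
}}

```text
time: 39.85
eef_pos: [0.4892, -0.0648, 0.1471]
tool_rot: [-3.141, 0.003, 0.143]
ft_force: [-0.3, 0.5, -0.1]
grip_width: 0.0849
```

Run:
```python
from h import *
goto(.5292,-.3078,.15,8.14)
import pickle
s,_=snap('wrist','w20');pickle.dump(s,open('w20.pkl','wb'))
snap('side','s20',(150,350,120,260),4)
snap('top','t20',(240,320,165,285),5)
```

```text
t 39.85 pos [ 0.4892 -0.0648  0.1471] rot [-1.7995e+02  1.4000e-01  8.1700e+00] w 84.9 F [-0.3  0.5 -0.1]
tool shift mm [  5.1 246.2  -3.2] norm 246.3 rz 0.03
```

View pics/w20.png

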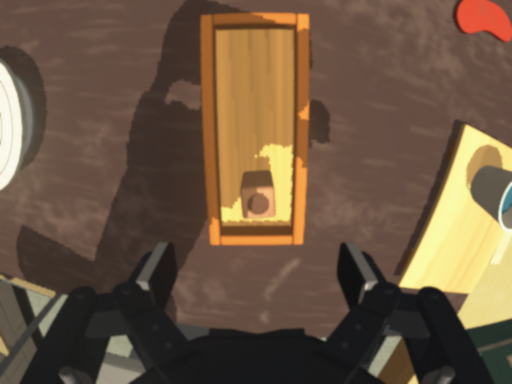

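View pics/s20z.png

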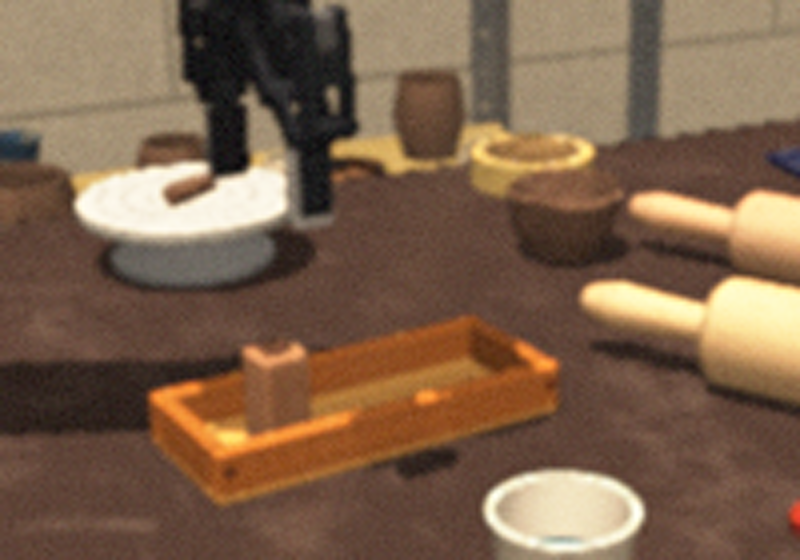

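{"fn": "send_rows", "kwargs": {
  "series": "85 0 12 0 0 0 0;85 1 28 0 0 0 0;85 1 40 0 0 0 0;85 1 42 0 0 0 0;85 1 42 0 0 0 0;85 1 40 0 0 0 0;85 0 28 0 0 0 0;85 0 14 0 0 0 0"
}}

```text
time: 40.8
eef_pos: [0.5301, -0.3113, 0.148]
tool_rot: [3.141, -0.0, 0.14]
ft_force: [0.7, 0.4, -0.9]
grip_width: 0.0853
```

{"fn": "send_rows", "kwargs": {
  "series": "85 0 0 10 0 0 0;85 0 0 0 0 0 0;85 0 0 0 0 0 0;85 0 0 0 0 0 0;85 0 0 0 0 0 0"
}}

```text
time: 41.3
eef_pos: [0.5303, -0.3068, 0.1386]
tool_rot: [-3.142, -0.0, 0.144]
ft_force: [-0.4, -0.8, 1.0]
grip_width: 0.0852
```

Run:
```python
from h import *
goto(.5292,-.3078,.0722,8.14)
import pickle
s,_=snap('wrist','w21');pickle.dump(s,open('w21.pkl','wb'))
```

```text
t 41.3 pos [ 0.5303 -0.3068  0.1386] rot [-1.80e+02 -1.00e-02  8.23e+00] w 85.2 F [-0.4 -0.8  1. ]
tool shift mm [-1.3  0.9 66.4] norm 66.4 rz 0.09
```

View pics/w21.png

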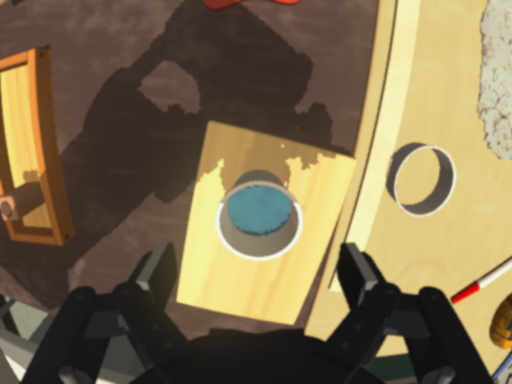

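{"fn": "send_rows", "kwargs": {
  "series": "85 -1.2 0.9 18 0 0 0;85 0 0 22 0 0 0;85 0 0 17 0 0 0;85 0 0 8 0 0 0;85 0 0 1 0 0 0;85 0 0 0 0 0 0;85 0 0 0 0 0 0;85 0 0 0 0 0 0"
}}

```text
time: 42.15
eef_pos: [0.5298, -0.3094, 0.0734]
tool_rot: [3.14, -0.001, 0.142]
ft_force: [0.5, -0.8, -0.5]
grip_width: 0.085
```

Run:
```python
from h import *
goto(.5292,-.3078,.0722,8.14)
snap('side','s22',(170,370,140,340),3.5)
```

```text
t 42.15 pos [ 0.5298 -0.3094  0.0734] rot [ 1.7992e+02 -8.0000e-02  8.1400e+00] w 85.0 F [ 0.5 -0.8 -0.5]
tool shift mm [-0.4 -1.7  1.2] norm 2.1 rz 0.0
```

{"fn": "send_rows", "kwargs": {
  "series": "85 -0.3 -1.6 1.1 0 0 0;85 0 0 0 0 0 0;85 0 0 0 0 0 0;85 0 0 0 0 0 0"
}}

```text
time: 42.6
eef_pos: [0.5286, -0.3073, 0.0713]
tool_rot: [3.142, -0.0, 0.142]
ft_force: [0.2, 0.1, -0.2]
grip_width: 0.0853
```

{"fn": "send_rows", "kwargs": {
  "series": "70 0 0 0 0 0 0;62 0 0 0 0 0 0;50 0 0 0 0 0 0;50 0 0 0 0 0 0;50 0 0 0 0 0 0;50 0 0 0 0 0 0;50 0 0 0 0 0 0",
  "force": 25
}}

```text
time: 43.3
eef_pos: [0.5288, -0.3075, 0.0716]
tool_rot: [3.141, -0.0, 0.142]
ft_force: [0.5, 0.6, 3.0]
grip_width: 0.0567
```

{"fn": "send_rows", "kwargs": {
  "series": "50 0 0 -5 0 0 0;50 0 0 -10 0 0 0;50 0 0 -18 0 0 0;50 0 0 -20 0 0 0;50 0 0 -18 0 0 0;50 0 0 -5 0 0 0;50 3 -8 0 0 0 0;50 6 -16 0 0 0 0"
}}

```text
time: 44.1
eef_pos: [0.5336, -0.282, 0.1467]
tool_rot: [-3.141, 0.001, 0.14]
ft_force: [0.6, -0.2, -1.4]
grip_width: 0.0569
```

{"fn": "send_rows", "kwargs": {
  "series": "50 9 -24 0 0 0 0;50 11 -30 0 0 0 0;50 11 -30 0 0 0 0;50 11 -30 0 0 0 0;50 11 -30 0 0 0 0;50 11 -30 0 0 0 0;50 10 -24 0 0 0 0;50 7 -18 0 0 0 0"
}}

```text
time: 44.9
eef_pos: [0.5824, -0.0535, 0.1455]
tool_rot: [-3.14, 0.003, 0.144]
ft_force: [0.4, 0.4, -0.6]
grip_width: 0.0567
```

{"fn": "send_rows", "kwargs": {
  "series": "50 4 -10 5 0 0 0;50 0 0 10 0 0 0;50 0 0 13 0 0 0;50 0 0 8 0 0 0;50 0 0 0 0 0 0;50 0 0 0 0 0 0;50 0 0 0 0 0 0;50 0 0 0 0 0 0"
}}

```text
time: 45.7
eef_pos: [0.5868, -0.047, 0.1119]
tool_rot: [3.141, -0.001, 0.142]
ft_force: [0.4, -0.4, -1.5]
grip_width: 0.0573
```

Run:
```python
from h import *
goto(.5863,-.0470,.0586,8.14)
snap('side','s23',(150,350,120,260),4)
snap('wrist','w23')
```

```text
t 45.7 pos [ 0.5868 -0.047   0.1119] rot [ 1.7998e+02 -8.0000e-02  8.1100e+00] w 57.3 F [ 0.4 -0.4 -1.5]
tool shift mm [-0.5 -0.1 53.3] norm 53.3 rz -0.03
```

View pics/s23z.png

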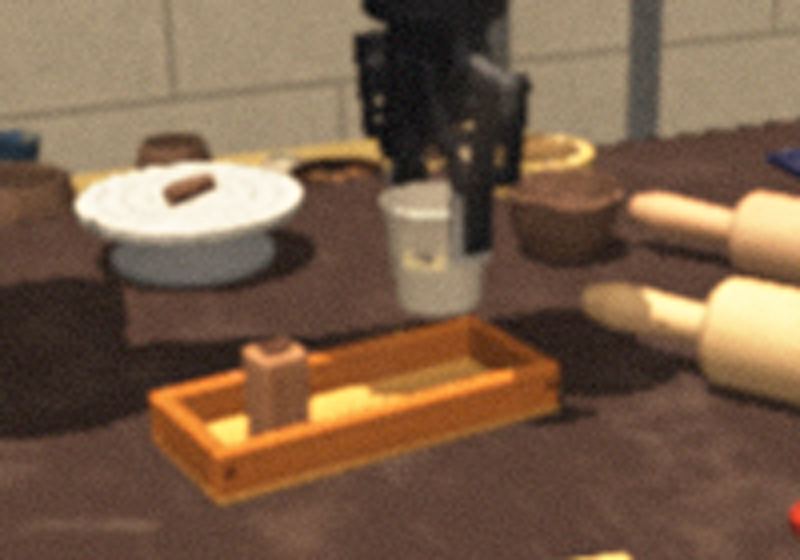

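View pics/w23.png

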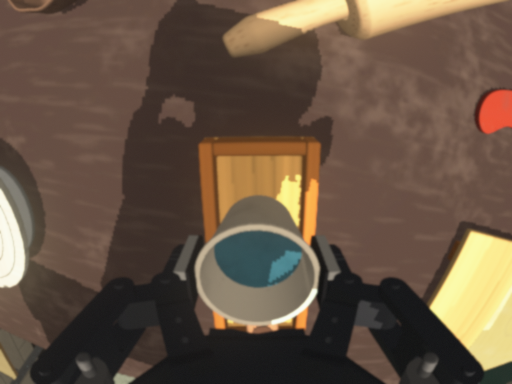

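The cup is upright and centred over its place, so I'll lower it.

{"fn": "send_rows", "kwargs": {
  "series": "50 -0.3 0 8 0 0 0;50 0 0 14 0 0 0;50 0 0 13 0 0 0;50 0 0 9 0 0 0;50 0 0 4 0 0 0;50 0 0 1 0 0 0;50 0 0 0 0 0 0;50 0 0 0 0 0 0"
}}

```text
time: 46.6
eef_pos: [0.5865, -0.0467, 0.0627]
tool_rot: [3.141, -0.001, 0.142]
ft_force: [-0.2, -1.1, 0.0]
grip_width: 0.057
```

{"fn": "send_rows", "kwargs": {
  "series": "50 0 0 1 0 0 0;50 0 0 0 0 0 0;50 0 0 0 0 0 0;50 0 0 0 0 0 0"
}}

```text
time: 47.0
eef_pos: [0.586, -0.0466, 0.0615]
tool_rot: [3.141, -0.0, 0.142]
ft_force: [0.1, 0.3, -0.3]
grip_width: 0.0572
```

{"fn": "send_rows", "kwargs": {
  "series": "50 0 0 0.7 0 0 0;50 0 0 0 0 0 0;50 0 0 0 0 0 0"
}}

```text
time: 47.3
eef_pos: [0.5859, -0.0466, 0.0605]
tool_rot: [-3.142, 0.0, 0.142]
ft_force: [-1.1, -0.4, -1.1]
grip_width: 0.0567
```

{"fn": "send_rows", "kwargs": {
  "series": "50 0.4 0.4 0.7 0 0 0;50 0 0 0 0 0 0;50 0 0 0.5 0 0 0;50 0 0 0 0 0 0;50 0 0 0 0 0 0"
}}

```text
time: 47.8
eef_pos: [0.5863, -0.047, 0.0593]
tool_rot: [-3.142, 0.0, 0.142]
ft_force: [-0.5, 0.6, -1.0]
grip_width: 0.057
```

{"fn": "send_rows", "kwargs": {
  "series": "50 0 0 0.5 0 0 0;50 0 0 0 0 0 0;50 0 0 0 0 0 0"
}}

```text
time: 48.1
eef_pos: [0.5864, -0.0469, 0.0589]
tool_rot: [-3.142, -0.0, 0.142]
ft_force: [0.2, 0.1, -1.4]
grip_width: 0.0569
```

{"fn": "send_rows", "kwargs": {
  "series": "50 0 0 0.5 0 0 0;50 0 0 0 0 0 0;50 0 0 0 0 0 0"
}}

```text
time: 48.4
eef_pos: [0.5866, -0.047, 0.0586]
tool_rot: [3.141, -0.0, 0.142]
ft_force: [-0.7, -0.1, 1.0]
grip_width: 0.0573
```

{"fn": "send_rows", "kwargs": {
  "series": "50 0 0 0.4 0 0 0;50 0 0 0 0 0 0;50 0 0 0 0 0 0"
}}

```text
time: 48.7
eef_pos: [0.5868, -0.047, 0.0585]
tool_rot: [3.141, -0.001, 0.142]
ft_force: [-1.3, 0.6, 4.6]
grip_width: 0.0568
```

{"fn": "send_rows", "kwargs": {
  "series": "60 0 0 0 0 0 0;65 0 0 0 0 0 0;75 0 0 0 0 0 0;85 0 0 0 0 0 0;85 0 0 0 0 0 0;85 0 0 0 0 0 0"
}}

```text
time: 49.3
eef_pos: [0.5863, -0.0469, 0.0579]
tool_rot: [-3.142, 0.0, 0.142]
ft_force: [-0.3, -0.3, 0.4]
grip_width: 0.0853
```

{"fn": "send_rows", "kwargs": {
  "series": "85 0 0 -8 0 0 0;85 0 0 -20 0 0 0;85 0 0 -30 0 0 0;85 0 0 -30 0 0 0;85 -20 0 -30 0 0 0;85 -20 0 -20 0 0 0;85 -12 0 -13 0 0 0;85 0 0 0 0 0 0"
}}

```text
time: 50.1
eef_pos: [0.5353, -0.0547, 0.2119]
tool_rot: [3.14, -0.004, 0.142]
ft_force: [0.8, -0.3, -0.3]
grip_width: 0.085
```

{"fn": "send_rows", "kwargs": {
  "series": "85 0 0 0 0 0 0;85 0 0 0 0 0 0;85 0 0 0 0 0 0"
}}

```text
time: 50.4
eef_pos: [0.5348, -0.0542, 0.2079]
tool_rot: [-3.141, 0.002, 0.142]
ft_force: [-0.2, 0.1, 0.4]
grip_width: 0.0847
```

Run:
```python
from h import *
import pickle
goto(.53,-.057,.21)
s,_=snap('wrist','w24',(205,325,65,260),3);pickle.dump(s,open('w24.pkl','wb'))
snap('side','s24',(170,310,170,260),5)
snap('top','t24',(240,320,165,285),5)
```

```text
t 50.4 pos [ 0.5348 -0.0542  0.2079] rot [-1.7997e+02  9.0000e-02  8.1500e+00] w 84.7 F [-0.2  0.1  0.4]
tool shift mm [-5.2  2.1 -2.1] norm 6.0 rz None
```

View pics/w24z.png

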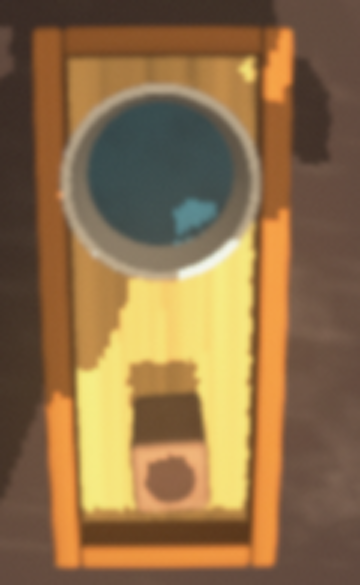

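View pics/s24z.png

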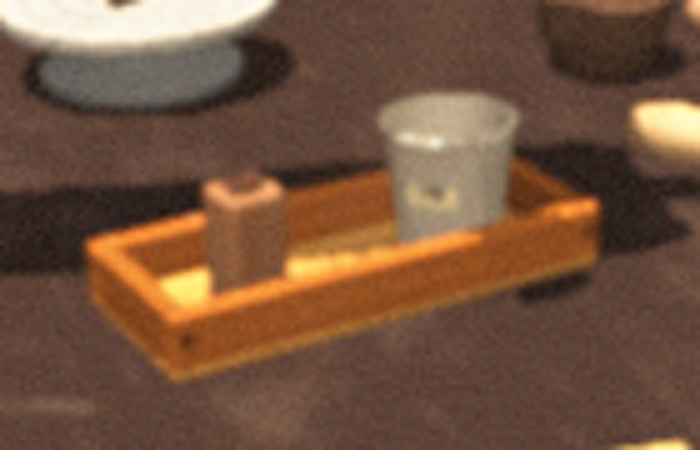

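View pics/t24.png

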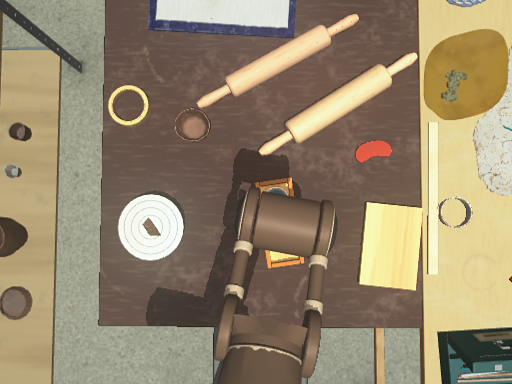

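Run:
```python
from h import *
import pickle
s=pickle.load(open('w24.pkl','rb'))
z=lambda u,v:(205+(u-1)/3,65+(v-1)/3)
A=lambda u,v,h:at_z('wrist',z(u,v),h,s)
tc=[A(*p,.028) for p in [(34,29),(293,28),(276,566),(56,566)]];print('trough',np.mean(tc,0).round(4))
print('cup',np.mean([A(62,181,.064),A(261,181,.064),A(161,84,.064),A(161,278,.064)],0).round(4),'was .5859 -.0487')
q=np.array([A(*p,.058) for p in [(132,445),(205,441),(209,509),(137,513)]]);print('stamp',q.mean(0).round(4),'was .4904 -.0658')
d=q[0]+q[1]-q[2]-q[3];print(np.degrees(np.arctan2(d[1],d[0])),'was 11.6')
```

```text
trough [ 0.5368 -0.0572  0.028 ]
cup [ 0.5878 -0.0483  0.064 ] was .5859 -.0487
stamp [ 0.4911 -0.0653  0.058 ] was .4904 -.0658
11.837631953363648 was 11.6
```

```bash
python3 -c "
from station import manip
print(manip.finish_job())"
```

```text
the job is handed in; nothing more can be done
None
```

I handed the job in at about 50 s of the 128 s allowed, with the gripper clear of everything. I moved the cup and then the stamp onto the ware board, laid the stem tab on the banding wheel, and put the stamp and then the cup back in the trough.

| Check | Last camera measurement |
|---|---|
| Stem tab | Lying flat, about 1–3 mm from the wheel's centre; the estimates of that centre themselves differ by about 3 mm |
| Stamp | Upright, about 1 mm and 0.3° from where it started |
| Cup | Upright, up to 2 mm from where it started by the wrist camera and about 1 mm by the side camera |

- **Agreement:** the trough, which is fixed, also read about 0.5–1 mm away from its first wrist measurement. The cup and stamp differences are therefore within the roughly 2 mm calibration error.
- **Cup upright:** it was upright in every picture I took along the way.
- **Pinch pot and rubber rib:** both look unmoved in the last top picture. I compared them by eye and did not measure them.
- **Forces:** the highest wrist force I read was about 6 N.

No check failed.

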